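# Shut down the honey warmer for the night

## Robot

A 7-joint arm with a two-finger parallel gripper is mounted at the origin on a cart in front of the work surface, level with it; the furniture and walls round the work are solid. World frame = base frame: x ahead of the robot, y to its left, z up, the work surface at z = 0. Lengths are in m, angles in degrees, forces in N, time in s.
With the tool pointing down it reaches from about 0.425 to 0.875 m from the base axis. Payload 4.7 kg.
Tool frame: the origin (TCP) lies between the finger pads; the fingertips stand 22 mm ahead of it and the grasp point (between the pads) lies 3 mm ahead of it; z points along the fingers, y is the direction in which the jaws open and shut (so a half turn about z gives the same grasp; the last joint's range is limited). The gripper opens to 87 mm and grips with 3 to 60 N. Pads are 19 mm wide; open, the fingers measure 117 mm over their backs; the gripper's body (75 mm by 190 mm) begins 51 mm behind the grasp point.
Start: joints at [-63.02, 18.392, -4.016, 83.108, 1.295, 78.541, -3.26], TCP at [0.287, 0.583, 0.245] pointing down, gripper open.
Joint ranges: [-163.93, 163.93], [-17.29, 119.83], [-79.2, 71.16], [3.27, 140.29], [-89.18, 269.18], [5.43, 117.66], [-154.24, 154.24]. Speed limits (degrees/s): [147.25, 147.25, 180, 180, 180, 180, 180].

## Interface

Orientations are given as [roll, pitch, yaw] about the fixed x, y, z axes, in that order (R = Rz(yaw) Ry(pitch) Rx(roll)).
In Python, from cell import manip, viewer, order gives the robot as it stands. The module is installed in compiled form; this text tells all that it offers.
- The arm moves only by the tool jog_arm, never from a script. Its argument "increments" is a list of rows, each a list of 7 numbers: the turn, a rotation vector about the tool's x, y, z as a fraction of full scale, then the shift along the tool's x, y, z as a fraction of full scale, then the opening, from 0 (shut) to 1 (fully open). A call has 1 to 8 rows; each row is the pose to reach, as a shift and turn from the pose measured when the call began, along the tool's axes at that moment, turning the shorter way round; what a row does not reach only later rows make up. Full scale, the value 1, is 0.5 m for a shift and 180 degrees for a turn. A row lasts 1/12 s, in which the tool goes at most 41.7 mm and 7.16 degrees, less where a joint would pass 70% of its speed; a pose out of reach is approached as far as the arm can. A call with a number of a shift or a turn outside -1 to 1 is refused whole. A call with a gripper value outside its range is refused whole. The fingers move at their own pace and stop on an object; the grip force is fixed at half the most. Time passes only in rows, so rows that repeat a pose let the fingers close. It gives the time, the measured TCP pose, the force and the opening at its end, in the units of the state.
- manip.state(): the state, without advancing time (a new reading comes with each control period).
- viewer.capture(name): name is "side" or "top"; returns the picture (400x640x3 uint8, red, green, blue); there is no depth.
- viewer.calibration(name): a dict with "fx", "fy", "cx", "cy" (pixels), "camera_from_world" (4x4, takes a point from world to camera coordinates). Camera axes: x right, y down, z forward; pixel columns grow to the right and rows downward; lengths in m; the calibration is good to about 2 mm. A picture is of the moment at which its call begins. calibration takes no time and is no camera call.
- order.close_job(): hands the job in, once; it reports no verdict.
The state is a dict: "time": time; "joint_positions": joint angles; "joint_vel": joint speeds; "effort": joint torques, N m; "tool_pos": TCP position; "tcp_rot": TCP orientation; "contact_force": force on the tool from outside, world axes, zero at the start; "wrist_torque": the same for the moment, N m; "width": opening from 0.0 (shut) to 1.0 (fully open).
Only numpy, scipy, OpenCV 4.12 (cv2) and the standard library are available. Lean on these libraries where they do the work, as an engineer would, in place of code of your own. Each camera call takes 0.05 s, during which the arm holds its last target. There are 200 camera calls.

## Task

Shut the honey warmer down for the night: first swing the red isolator handle to off, so that its padlock hole lines up with the hole in the hasp plate; then set every honey jar with a red or gold lid down gently, upright, in the warmer's case, shut the lid fully and turn the red turnbutton across it. Also spin the little sign half a turn on its spindle, so that its red face shows where the green one did, square with its foot. The white-lidded sample jar stays upright where it is.

Things in the scene. Friction and masses are not known exactly. Their poses are not given: they have to be found in the camera images.
- isolator: fixed grey isolator box 100 x 100 x 52 mm with a yellow face on top; origin at the centre of its underside, z up. Its steel hasp plate sticks out towards its -x, 96 mm from the centre.
- isolator_handle (a joint): red handle turning level about the upright axis through the box's centre: 0 = on, the handle points to the box's +y; grows anticlockwise seen from above; 1.571 = off, it points to the box's -x over the hasp plate. It goes on to a stop at 2.0, and stays where it is left (about 2 N at the grip).
- isolator_pivot (a point): centre of the handle's upright turning axis, at the mid height of the handle bar.
- handle_grip (a point): grip point on the handle bar, 45 mm from its axis, mid height of the bar (z 72 mm). The bar is 18 mm wide and 24 mm high (z 60 to 84 mm), and reaches 63 mm from the axis; beyond it a 4 mm flat lug with the padlock hole reaches 93 mm.
- handle_hole (a point): centre of the 10 mm padlock hole in the handle's lug, 80 mm from the axis.
- hasp_hole (a point): centre of the 10 mm hole in the fixed hasp plate, 80 mm from the handle's axis. The lug passes above the plate; off = this hole straight under the handle's hole.
- warmer: fixed white open-topped heated case, 158 mm (x) x 251 mm (y), walls and floor 8 mm, on four 16 mm rubber feet, its rim at z 96 mm; origin at the centre of its underside, z up, its front faces -x. A post 24 mm deep, 34 mm wide and 105 mm high stands at its front at y = -70 mm and carries the turnbutton.
- case_floor (a point): centre of the case's inner floor (24 mm above the counter); the inside is 142 mm (x) x 235 mm (y) x 72 mm deep. An aluminium insert 18 mm high on the floor makes three square pockets, 74 mm wide, one jar each, in a row along the case's y: centres at y = -80, 0 and +80 mm; its walls are 6 mm thick. A jar's upper 40 mm stand clear above it.
- warmer_lid (a joint): steel lid 166 x 253 x 8 mm hinged along the case's far (+x) rim: 0 = shut flat on the rim, grows as it opens, 1.57 = upright, stop at 1.75. Stiff hinge: it stays where it is left (about 2 to 4 N at the tab).
- lid_hinge (a point): point of the lid's hinge line abreast of the pull tab (4 mm above the true hinge axis, at the mid thickness of the shut lid); the axis runs along the case's y.
- lid_tab (a point): grip point near the end of the black pull tab at the lid's free edge, 198 mm from the hinge axis. The tab is 22 mm wide (along the case's y), 10 mm thick, and stands 45 mm past the edge of the lid; this point is 13 mm from its end. When the lid stands open the tab points up.
- turnbutton (a joint): red turnbutton bar on the post at the case's front, turning level about an upright axis: 0 = along the front edge (lid free), grows anticlockwise seen from above, 1.571 = across the lid's edge (lid held); stops at -0.2 and 1.85. It stays where it is left (0.04 N m).
- turnbutton_pivot (a point): centre of the turnbutton's bar, on its axis, mid height (z 118 mm). The bar is 76 mm long, 14 mm wide and 20 mm high (z 108 to 128 mm); the shut lid's top is at z 105 mm, just under it.
- sign: fixed wooden foot 60 x 80 x 14 mm of the sign; origin at the centre of its underside, z up, front faces -x.
- sign_panel (a joint): upright two-sided panel, 90 mm wide, 80 mm high, 8 mm thick, on an upright spindle at its middle: near 0 the green face looks to the foot's -x; grows anticlockwise seen from above; +3.14 or -3.14 = red face to the foot's -x. Stops at -3.5 and 3.5. It stays where it is left (0.02 N m).
- sign_top (a point): middle of the panel's top edge (z 132 mm), on the spindle axis.
- jar_gold: squat honey jar with a gold twist lid and dark red glass, 62 mm across, 60 mm tall (the top 16 mm is its lid, 55 mm across); may be absent. Origin at the centre of its underside, z up. One to put in the case.
- jar_red_amber: squat honey jar with a red twist lid and amber glass, 62 mm across, 60 mm tall (the top 16 mm is its lid, 55 mm across); may be absent. Origin at the centre of its underside, z up. One to put in the case.
- jar_red_dark: squat honey jar with a red twist lid and dark red glass, 62 mm across, 60 mm tall (the top 16 mm is its lid, 55 mm across); may be absent. Origin at the centre of its underside, z up. One to put in the case.
- sample_jar: white-lidded amber sample jar, 53 mm across, 71 mm tall, origin at the centre of its underside; stays put.
There are look-alikes about, which are no part of the job. What is shaped like the jar_red_amber but turquoise is not meant.

How it is judged:
By the outcome, as a careful person would: the job done as asked, in the order asked, and still so for the second after the job is handed in, with the robot touching nothing.
Of jar_gold, jar_red_amber, jar_red_dark only 2 to 3 are there at a start; the rules pass over those that are not, and their reading is None.
At some moment in a run one of jar_gold, jar_red_amber, jar_red_dark may be knocked a few centimetres aside while the robot is not near it.
It also fails if it takes over 210 s, if anything falls off the work surface, if the arm or the gripper's body presses on something with over 40 N, if the wrist force passes 120 N, or if a joint passes its speed limit or range.

## Working session

There is one attempt and no reset: what is moved stays moved. The work goes in short steps, Python scripts to look and compute and a tool call to move; the robot and the scene stay as the last step left them, time stands still between calls to the robot, and variables do not carry over. Pictures are saved under pics/ and viewed, on a budget of 14 in all, crops included, one or two more only if the job needs it, and the job is handed in when it is done.

Besides the shell and the picture viewer there is one more tool, called after ">>>" as name([rows], argument=value, ...), one row to a line, values as JSON. jog_arm: Moves the arm, as the interface text tells. Shift numbers are shares of 0.5 m and turn numbers shares of 180 degrees, none past 1 either way. Its arguments: {"type":"object","properties":{"increments":{"type":"array","items":{"type":"array","items":{"type":"number"}}}},"required":["increments"]}

```bash
ls; mkdir -p pics
cat > h.py <<'E'
import numpy as np, cv2
from cell import manip, viewer, order
def snap(n,f,crop=None,s=1):
    im=viewer.capture(n)[:,:,::-1]; cv2.imwrite(f'pics/{f}_full.png',im)
    if crop: x0,y0,x1,y1=crop; im=im[y0:y1,x0:x1]
    im=cv2.resize(im,None,fx=s,fy=s,interpolation=cv2.INTER_CUBIC); cv2.imwrite(f'pics/{f}.png',im)
def cal(n):
    c=viewer.calibration(n); return np.array([[c['fx'],0,c['cx']],[0,c['fy'],c['cy']],[0,0,1]]),np.array(c['camera_from_world'])
def px(n,p):
    K,T=cal(n); q=K@(T[:3,:3]@np.array(p,float)+T[:3,3]); return q[:2]/q[2]
def ray(n,uv,z):
    K,T=cal(n); d=T[:3,:3].T@np.linalg.inv(K)@np.array([*uv,1.]); o=-T[:3,:3].T@T[:3,3]
    return o+d*(z-o[2])/d[2]
E
python3 - <<'E'
from h import *
snap('top','t0',s=1.25); snap('side','s0',s=1.25)
print(manip.state())
for n in('top','side'):
    K,T=cal(n); print(n,K.tolist(),-T[:3,:3].T@T[:3,3],T[:3,:3].round(3).tolist())
E
```

```text
pics
{'time': 0.1, 'joint_positions': array([-63.01882448,  18.43401289,  -4.01665854,  83.16798053,
         1.29526964,  78.54298759,  -3.26071173]), 'joint_vel': array([ 0.07461349, -0.12309812, -0.04003827, -0.15210493,  0.01492285,
        0.08780902, -0.00254848]), 'effort': array([ 4.36910182e-05, -4.92570841e+01, -4.05712584e-01, -3.13395989e+01,
       -6.41956413e-02,  3.96241061e-02,  5.95615393e-05]), 'tool_pos': array([0.28653297, 0.58291207, 0.24357949]), 'tcp_rot': array([-1.79900275e+02,  5.50616711e-03,  1.53828837e+02]), 'contact_force': array([ 0.3943525 , -0.75517934,  0.35910576]), 'wrist_torque': array([ 0.03868478,  0.01814319, -0.03849556]), 'width': 1.0010371356901442}
top [[376.1520659432091, 0.0, 317.25039126885684], [0.0, 376.1520659432091, 204.16391350853056], [0.0, 0.0, 1.0]] [ 0.35978783 -0.05079779  1.26673931] [[0.005, -1.0, -0.019], [-0.989, -0.002, -0.145], [0.145, 0.02, -0.989]]
side [[414.71606504752566, 0.0, 321.8408436548503], [0.0, 414.71606504752566, 203.31107661134865], [0.0, 0.0, 1.0]] [0.73932198 0.57741731 1.2912894 ] [[-0.952, 0.306, 0.007], [0.266, 0.84, -0.473], [-0.151, -0.449, -0.881]]
```

View pics/t0.png

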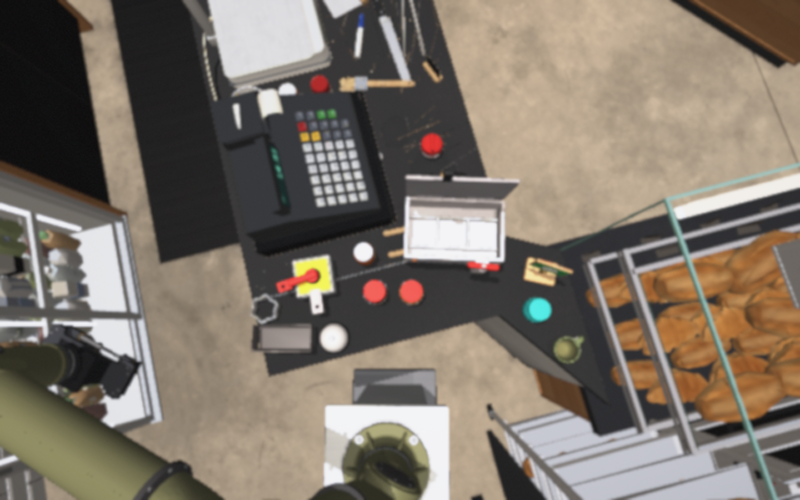

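View pics/s0.png

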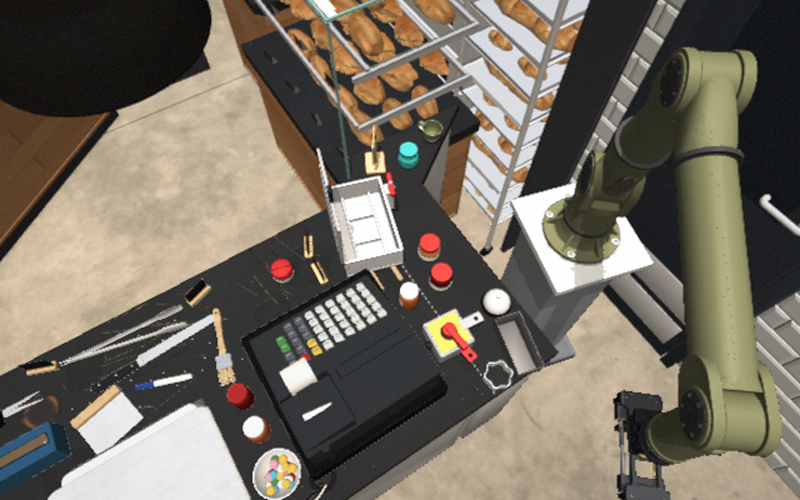

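Candidates (800-scale top pixels): red lids at (375,291), (411,291), (431,145) and a dark one at (319,84). The turquoise one at (538,309) is a decoy. I'll confirm them in an enlarged crop.

Run:
```python
import cv2,numpy as np
s=cv2.imread('pics/s0_full.png'); t=cv2.imread('pics/t0_full.png')
r=lambda im,a,w,h:cv2.resize(im[a[1]:a[3],a[0]:a[2]],(w,h),interpolation=cv2.INTER_CUBIC)
A=r(s,(310,175,450,315),400,400); B=r(s,(200,110,360,270),400,400)
C=r(s,(160,290,240,370),200,200); D=r(t,(190,190,270,270),200,200); E=r(t,(360,180,480,260),300,200)
F=np.zeros((200,800,3),np.uint8);F[:,:200]=C;F[:,200:400]=D;F[:,400:700]=E
cv2.imwrite('pics/m0.png',np.vstack([np.hstack([A,B]),F]))
```

```text
(no output)
```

View pics/m0.png

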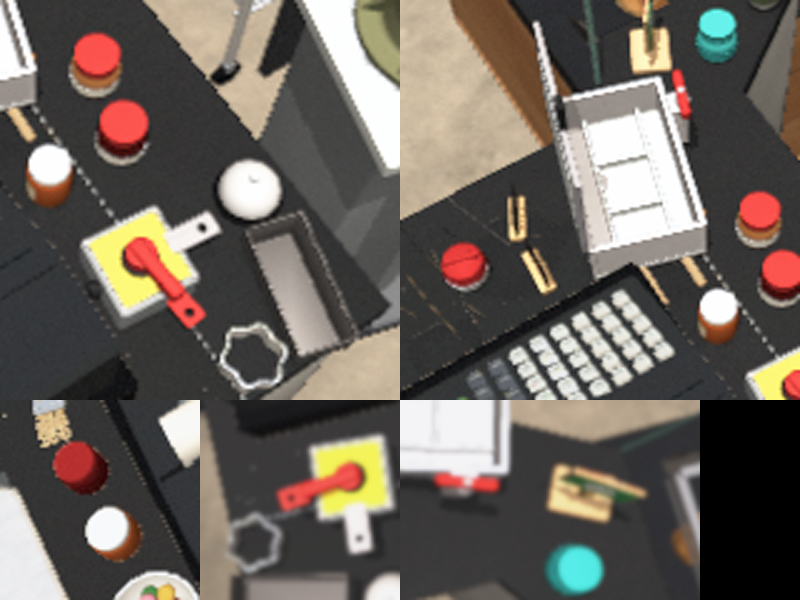

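No gold jar is present. The amber jar is at top (411,291) and the dark one at (375,291). The item at (431,145) is a slotted red tin or timer with no glass, so it is a look-alike. Next I'll measure positions.

```bash
cat >> h.py <<'E'
def blobs(im,lo,hi,amin=12):
    h=cv2.cvtColor(im,cv2.COLOR_BGR2HSV); h[:,:,0]=(h[:,:,0].astype(int)+20)%180
    m=cv2.inRange(h,np.array(lo),np.array(hi)); n,l,s,c=cv2.connectedComponentsWithStats(m)
    return m,l,[(i,c[i],s[i]) for i in range(1,n) if s[i][4]>=amin]
RED=((10,150,90),(29,255,255)); YEL=((45,120,120),(60,255,255))
E
python3 - <<'E'
from h import *
for n,f in(('top','t0'),('side','s0')):
    im=cv2.imread(f'pics/{f}_full.png')
    m,l,b=blobs(im,*RED)
    for i,c,s in b:
        if (n=='top' and 190<c[0]<420 and 110<c[1]<260)or(n=='side' and 210<c[0]<390 and 130<c[1]<300): print(n,c.round(1),s[2:],'z.06',ray(n,c,.06).round(4),'z.072',ray(n,c,.072)[:2].round(4),'z.118',ray(n,c,.118)[:2].round(4))
    m,l,b=blobs(im,*YEL,40)
    for i,c,s in b:
        if s[4]>200:
          p=np.argwhere(l==i)[:,::-1]; P=np.array([ray(n,q,.052)[:2] for q in p],np.float32); r=cv2.minAreaRect(P); print(n,'yel',c,r)
E
```

```text
top [345.1 114.8] [ 17  17 233] z.06 [ 0.8406 -0.1183  0.06  ] z.072 [ 0.8358 -0.1177] z.118 [ 0.8175 -0.1151]
top [378.1 211.8] [10  5 35] z.06 [ 0.5127 -0.2227  0.06  ] z.072 [ 0.5112 -0.221 ] z.118 [ 0.5053 -0.2144]
top [394.2 213.8] [11  6 51] z.06 [ 0.5064 -0.2744  0.06  ] z.072 [ 0.5049 -0.2722] z.118 [ 0.4993 -0.2637]
top [237.9 224.2] [ 34  19 255] z.06 [0.4711 0.2296 0.06  ] z.072 [0.47   0.2269] z.118 [0.4657 0.2162]
top [299.5 232.8] [ 18  18 242] z.06 [0.4442 0.0301 0.06  ] z.072 [0.4433 0.0292] z.118 [0.4401 0.0262]
top [328.8 233.1] [ 19  18 258] z.06 [ 0.4434 -0.0639  0.06  ] z.072 [ 0.4426 -0.0638] z.118 [ 0.4394 -0.0633]
top yel [251.29457364 219.6873385 ] ((0.48403817415237427, 0.1921994388103485), (0.07834822684526443, 0.07937263697385788), 9.609023094177246)
side [310.6 141.1] [ 5  8 29] z.06 [ 0.4885 -0.3082  0.06  ] z.072 [ 0.4909 -0.2996] z.118 [ 0.5003 -0.2665]
side [313.2 151.6] [ 6 10 37] z.06 [ 0.4931 -0.2607  0.06  ] z.072 [ 0.4955 -0.2525] z.118 [ 0.5047 -0.2212]
side [343.5 194.3] [ 16  16 215] z.06 [ 0.4474 -0.0604  0.06  ] z.072 [ 0.4502 -0.0542] z.118 [ 0.4611 -0.0304]
side [224.8 215. ] [ 18  17 239] z.06 [ 0.8484 -0.1049  0.06  ] z.072 [ 0.8474 -0.0982] z.118 [ 0.8433 -0.0727]
side [352.8 217.9] [ 17  17 228] z.06 [0.4473 0.0337 0.06  ] z.072 [0.4502 0.039 ] z.118 [0.4611 0.0593]
side [326.9 241. ] [11  6 16] z.06 [0.555  0.0863 0.06  ] z.072 [0.5568 0.091 ] z.118 [0.5637 0.1094]
side [366.7 272.7] [ 28  32 286] z.06 [0.4706 0.2245 0.06  ] z.072 [0.4732 0.2279] z.118 [0.4833 0.2411]
side [244.8 285. ] [ 9  6 25] z.06 [0.8382 0.1484 0.06  ] z.072 [0.8373 0.1526] z.118 [0.8336 0.1687]
side yel [357.04679803 265.12807882] ((0.48444926738739014, 0.19090045988559723), (0.08095139265060425, 0.08054221421480179), 9.112201690673828)
```

Run:
```python
import cv2,numpy as np
s=cv2.imread('pics/s0_full.png'); t=cv2.imread('pics/t0_full.png')
r=lambda im,a,w,h:cv2.resize(im[a[1]:a[3],a[0]:a[2]],(w,h),interpolation=cv2.INTER_CUBIC)
# scale x4 : top crop (310,135)-(470,275) -> 480..; 
A=r(t,(310,130,470,230),640,400)[:, :]; B=r(s,(245,95,325,220),384,600)
A=r(t,(315,130,419,280),416,600)
cv2.imwrite('pics/m1.png',np.hstack([A,B]))
```

```text
(no output)
```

View pics/m1.png

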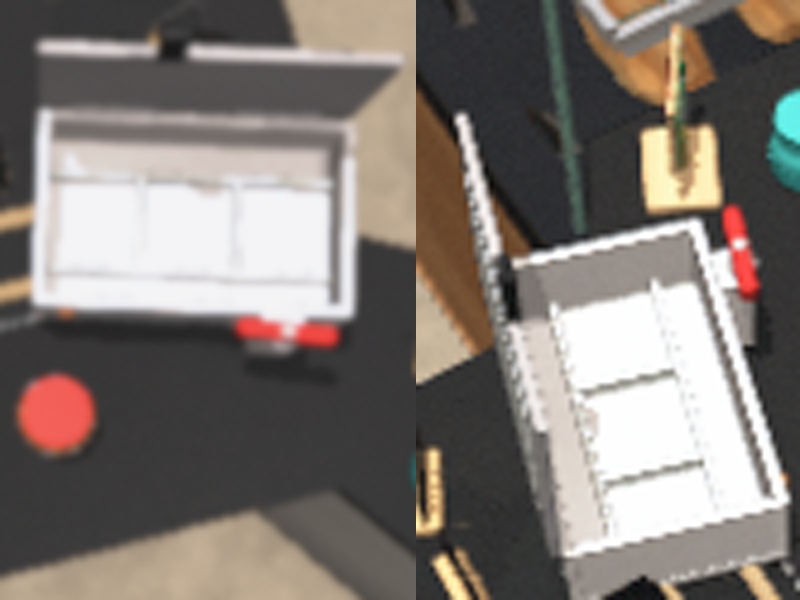

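Run:
```python
from h import *
T=[(38,108),(356,118),(355,320),(32,305)]
S=[(565,553),(515,262),(702,219),(787,498)]  # FL(+x,+y),FR,NR,NL
for n,pts,f in(('top',T,lambda p:(p[0]/4+315,p[1]/4+130)),('side',S,lambda p:((p[0]-416)/4.8+245,p[1]/4.8+95))):
    P=np.array([ray(n,f(p),.096)[:2] for p in pts],np.float32)
    print(n,P.round(4).tolist(),cv2.minAreaRect(P),P.mean(0))
    a=P[0]-P[1];b=P[3]-P[2];print(np.degrees(np.arctan2(-a[0],a[1])),np.degrees(np.arctan2(-b[0],b[1])),np.linalg.norm(a),np.linalg.norm(b))
print('pivot',ray('top',(387,212.5),.128),ray('side',(312.5,145.6),.128))
# lid tab top px (172,45)
# sign: foot corners
im=cv2.imread('pics/t0_full.png');im2=cv2.imread('pics/s0_full.png')
r=lambda im,a,w,h:cv2.resize(im[a[1]:a[3],a[0]:a[2]],(w,h),interpolation=cv2.INTER_CUBIC)
cv2.imwrite('pics/m2.png',np.hstack([r(im,(410,195,470,255),400,400),r(im2,(285,95,335,145),400,400)]))
```

```text
top [[0.6847000122070312, -0.04969999939203262], [0.6764000058174133, -0.30309998989105225], [0.5139999985694885, -0.2976999878883362], [0.5253000259399414, -0.04540000110864639]] ((0.5993916392326355, -0.17371968924999237), (0.2535321116447449, 0.16244368255138397), 88.09835052490234) [ 0.60007775 -0.17397444]
-1.876837 -2.5562494 0.25353214 0.25262117
side [[0.6837000250816345, -0.051899999380111694], [0.6571999788284302, -0.2948000133037567], [0.5156000256538391, -0.29089999198913574], [0.527899980545044, -0.04699999839067459]] ((0.5996808409690857, -0.1714014858007431), (0.24718788266181946, 0.15588927268981934), 87.11634826660156) [ 0.5961253  -0.17114587]
-6.2281194 -2.8836553 0.24435449 0.24424402
pivot [ 0.50200477 -0.24006083  0.128     ] [ 0.50170705 -0.23922532  0.128     ]
```

View pics/m2.png

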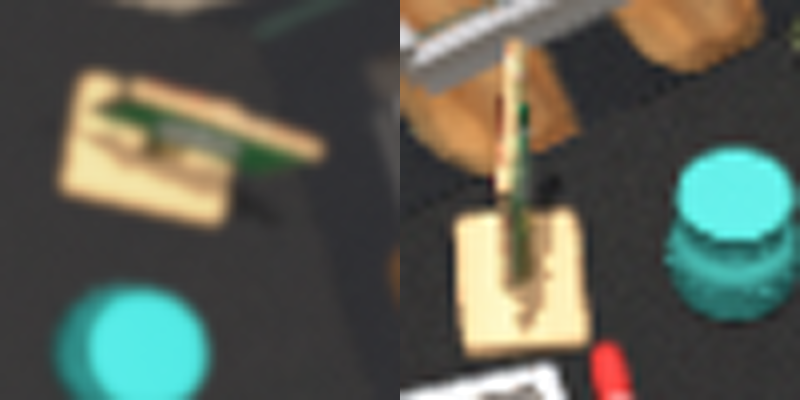

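Run:
```python
from h import *
tt=lambda x,y:(x/6.667+410,y/6.667+195); ss=lambda x,y:((x-400)/8+285,y/8+95)
P=[ray('top',tt(*p),.014)[:2].round(4) for p in((75,70),(58,192),(224,226))];print('top foot',P,'c',(P[0]+P[2])/2, np.degrees(np.arctan2(*(P[1]-P[2])[[0,1]])), np.linalg.norm(P[0]-P[1]),np.linalg.norm(P[2]-P[1]))
P=np.array([ray('side',ss(*p),.014)[:2] for p in((458,210),(578,206),(590,342),(465,354))],np.float32);print('side',P.round(4).tolist(),P.mean(0),cv2.minAreaRect(P))
for a in((130,82),(322,150)):print('paneltop',ray('top',tt(*a),.132)[:2])
print('side paneltop',ray('side',ss(513,45),.132)[:2])
print('jar sample', ray('top',(290.4,201.6),.071))
# lid tab
print('tab ray at z .28,.29,.30',[ray('top',(315+172/4,130+43/4),z).round(3).tolist() for z in(.27,.3)])
print('lid right/left far edge z.26', ray('top',(315+38/4,130+43/4),.26),ray('top',(315+402/4,130+60/4),.26))
```

```text
top foot [array([ 0.5401, -0.3738]), array([ 0.4787, -0.3632]), array([ 0.462 , -0.4447])] c [ 0.50105 -0.40925] 11.580066160853555 0.06230826590429236 0.08319338916043746
side [[0.5194000005722046, -0.4546000063419342], [0.4627000093460083, -0.43939998745918274], [0.4812000095844269, -0.3587000072002411], [0.5400000214576721, -0.36980000138282776]] [ 0.50083584 -0.40563732] ((0.5006589293479919, -0.40514129400253296), (0.08729901909828186, 0.05979254096746445), 76.30867004394531)
paneltop [ 0.51770408 -0.36800281]
paneltop [ 0.48688856 -0.45306968]
side paneltop [ 0.48949045 -0.44394966]
jar sample [0.54370005 0.05981332 0.071     ]
tab ray at z .28,.29,.30 [[0.682, -0.142, 0.27], [0.673, -0.139, 0.3]]
lid right/left far edge z.26 [ 0.6855637  -0.04976502  0.26      ] [ 0.67310669 -0.30048183  0.26      ]
```

```bash
cat >> h.py <<'E'
from scipy.spatial.transform import Rotation as Ro
def inc(*wps):
    s=manip.state(); R0=Ro.from_euler('xyz',s['tcp_rot'],degrees=True)
    print('t %.1f'%s['time'],s['tool_pos'].round(4),s['tcp_rot'].round(1),'F',s['contact_force'].round(1),'w %.3f'%s['width'],'j',s['joint_positions'].round(0))
    for (x,y,z,yaw,o,*rp) in wps:
        roll,pit=(rp+[180,0])[:2] if rp else (180,0)
        R=Ro.from_euler('xyz',[roll,pit,yaw],degrees=True)
        rv=(R0.inv()*R).as_rotvec()/np.pi; d=R0.inv().apply(np.array([x,y,z])-s['tool_pos'])/.5
        print([round(float(v),4) for v in(*rv,*d,o)])
E
python3 - <<'E'
from h import *
inc((.468,.2335,.2,111,1),(.468,.2335,.13,111,.6))
E
```

```text
t 0.1 [0.2865 0.5829 0.2436] [-179.9    0.   153.8] F [ 0.4 -0.8  0.4] w 1.001 j [-63.  18.  -4.  83.   1.  79.  -3.]
[-0.0005, 0.0002, 0.2379, -0.6339, -0.467, 0.088, 1.0]
[-0.0005, 0.0002, 0.2379, -0.6339, -0.4667, 0.228, 0.6]
```

>>> jog_arm([
  [0, 0, 0.238, -0.634, -0.467, 0.088, 0.7],
  [0, 0, 0.238, -0.634, -0.467, 0.088, 0.7],
  [0, 0, 0.238, -0.634, -0.467, 0.088, 0.7],
  [0, 0, 0.238, -0.634, -0.467, 0.088, 0.7],
  [0, 0, 0.238, -0.634, -0.467, 0.088, 0.7],
  [0, 0, 0.238, -0.634, -0.467, 0.088, 0.7],
  [0, 0, 0.238, -0.634, -0.467, 0.088, 0.7],
  [0, 0, 0.238, -0.634, -0.467, 0.088, 0.7],
])

```text
time: 0.77
tool_pos: [0.4394, 0.2872, 0.2067]
tcp_rot: [-179.9, 0.1, 111.0]
contact_force: [-0.3, 0.5, -0.4]
width: 0.706
```

>>> jog_arm([
  [0, 0, 0, 0, 0, 0, 0.7],
  [0, 0, 0, 0, 0, 0, 0.7],
])

```text
time: 0.93
tool_pos: [0.4406, 0.2838, 0.2061]
tcp_rot: [-179.9, 0.1, 110.6]
contact_force: [-1.2, 0.9, 0.3]
width: 0.698
```

Run:
```python
from h import *
inc((.468,.2335,.2,111,.6),(.468,.2335,.13,111,.6),(.468,.2335,.083,111,.6))
```

```text
t 0.9 [0.4406 0.2838 0.2061] [-1.799e+02  1.000e-01  1.106e+02] F [-1.2  0.9  0.3] w 0.698 j [-47.   4.  12. 104.  -1.  72. -14.]
[-0.0008, 0.0006, -0.0022, -0.1135, 0.0158, 0.0125, 0.6]
[-0.0008, 0.0006, -0.0022, -0.1132, 0.0162, 0.1525, 0.6]
[-0.0008, 0.0006, -0.0022, -0.113, 0.0164, 0.2465, 0.6]
```

>>> jog_arm([
  [0, 0, -0.002, -0.113, 0.016, 0.0125, 0.6],
  [0, 0, -0.002, -0.113, 0.016, 0.0125, 0.6],
  [0, 0, -0.002, -0.113, 0.016, 0.08, 0.6],
  [0, 0, -0.002, -0.113, 0.016, 0.14, 0.6],
  [0, 0, -0.002, -0.113, 0.016, 0.15, 0.6],
  [0, 0, -0.002, -0.113, 0.016, 0.15, 0.6],
])

```text
time: 1.43
tool_pos: [0.4656, 0.2342, 0.1292]
tcp_rot: [-179.6, 0.1, 111.1]
contact_force: [0.2, -0.5, 0.5]
width: 0.601
```

Run:
```python
from h import *
inc((.468,.2335,.083,111,.6),(.468,.2335,.083,111,0))
im=viewer.capture('top')[:,:,::-1]; im2=viewer.capture('side')[:,:,::-1]
r=lambda im,a,w,h:cv2.resize(im[a[1]:a[3],a[0]:a[2]],(w,h),interpolation=cv2.INTER_CUBIC)
cv2.imwrite('pics/m3.png',np.hstack([r(im,(200,180,280,260),400,400),r(im2,(320,220,420,320),400,400)]))
```

```text
t 1.4 [0.4656 0.2342 0.1292] [-1.796e+02  1.000e-01  1.111e+02] F [ 0.2 -0.5  0.5] w 0.601 j [-43.   8.  14. 110.  -2.  63.  -7.]
[-0.0024, 0.0008, 0.0006, -0.0028, 0.0046, 0.0924, 0.6]
[-0.0024, 0.0008, 0.0006, -0.0028, 0.0046, 0.0924, 0.0]
```

View pics/m3.png

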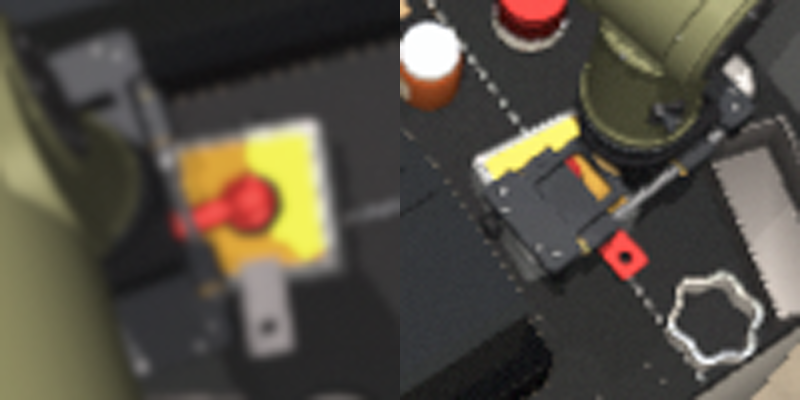

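>>> jog_arm([
  [-0.0024, 0, 0, -0.003, 0.0046, 0.05, 0.6],
  [-0.0024, 0, 0, -0.003, 0.0046, 0.092, 0.6],
  [-0.0024, 0, 0, -0.003, 0.0046, 0.092, 0.6],
  [-0.0024, 0, 0, -0.003, 0.0046, 0.092, 0.1],
  [-0.0024, 0, 0, -0.003, 0.0046, 0.092, 0.1],
  [-0.0024, 0, 0, -0.003, 0.0046, 0.092, 0.1],
  [-0.0024, 0, 0, -0.003, 0.0046, 0.092, 0.1],
  [-0.0024, 0, 0, -0.003, 0.0046, 0.092, 0.1],
])

```text
time: 2.2
tool_pos: [0.4714, 0.2349, 0.0875]
tcp_rot: [179.5, 0.1, 111.1]
contact_force: [-0.7, -0.3, -0.3]
width: 0.308
```

Run:
```python
from h import *
c=np.array([.4842,.1915]);r=np.hypot(*(manip.state()['tool_pos'][:2]-c));print(r)
inc(*[(*(c+r*np.array([np.cos(np.radians(a)),np.sin(np.radians(a))])),.083,a,.1) for a in(115,119,123,127,131,136,141,146)])
```

```text
0.04521598795950583
t 2.2 [0.4714 0.2349 0.0875] [1.795e+02 1.000e-01 1.111e+02] F [-0.7 -0.3 -0.3] w 0.308 j [-42.  11.  14. 112.  -3.  57.  -6.]
[0.0026, 0.0004, -0.0218, 0.0001, -0.0135, 0.0089, 0.1]
[0.0025, 0.0005, -0.044, -0.0006, -0.0198, 0.0089, 0.1]
[0.0025, 0.0006, -0.0662, -0.0017, -0.026, 0.0088, 0.1]
[0.0025, 0.0007, -0.0885, -0.0032, -0.0321, 0.0088, 0.1]
[0.0025, 0.0008, -0.1107, -0.0051, -0.0381, 0.0087, 0.1]
[0.0025, 0.0009, -0.1385, -0.0081, -0.0454, 0.0087, 0.1]
[0.0024, 0.001, -0.1662, -0.0118, -0.0524, 0.0086, 0.1]
[0.0024, 0.0011, -0.194, -0.016, -0.0591, 0.0086, 0.1]
```

>>> jog_arm([
  [0.0026, 0, 0, 0, 0, 0.009, 0.1],
  [0.0026, 0, 0, 0, 0, 0.009, 0.1],
  [0.0026, 0, 0, 0, 0, 0.009, 0.1],
  [0.0026, 0, 0, 0, 0, 0.009, 0.1],
  [0.0026, 0, 0, 0, 0, 0.009, 0.1],
])

```text
time: 2.62
tool_pos: [0.4707, 0.2349, 0.0834]
tcp_rot: [-179.9, 0.0, 111.0]
contact_force: [-3.6, -0.7, 6.4]
width: 0.212
```

Run:
```python
from h import *
c=np.array([.4842,.1915]);s=manip.state();d=s['tool_pos'][:2]-c;r=np.hypot(*d);print(r,np.degrees(np.arctan2(d[1],d[0])))
inc(*[(*(c+r*np.array([np.cos(np.radians(a)),np.sin(np.radians(a))])),.083,a-1,.1) for a in(113,118,123,128,133,138,144,150)])
```

```text
0.04542661895986294 107.2370765721934
t 2.6 [0.4707 0.2349 0.0834] [-179.9    0.   111. ] F [-3.6 -0.7  6.4] w 0.212 j [-42.  12.  14. 112.  -3.  57.  -6.]
[-0.0006, 0.0001, -0.0054, 0.0001, -0.0091, 0.0008, 0.1]
[-0.0006, 0.0, -0.0332, -0.0005, -0.017, 0.0009, 0.1]
[-0.0006, 0.0, -0.061, -0.0018, -0.0249, 0.0009, 0.1]
[-0.0006, -0.0, -0.0888, -0.0038, -0.0325, 0.0009, 0.1]
[-0.0006, -0.0, -0.1165, -0.0064, -0.04, 0.0009, 0.1]
[-0.0006, -0.0001, -0.1443, -0.0097, -0.0472, 0.0009, 0.1]
[-0.0006, -0.0001, -0.1777, -0.0144, -0.0554, 0.0009, 0.1]
[-0.0006, -0.0001, -0.211, -0.02, -0.0631, 0.001, 0.1]
```

>>> jog_arm([
  [0, 0, -0.006, 0, -0.009, 0.001, 0.1],
  [0, 0, -0.033, -0.0005, -0.017, 0.001, 0.1],
  [0, 0, -0.061, -0.0018, -0.025, 0.001, 0.1],
  [0, 0, -0.089, -0.0038, -0.0325, 0.001, 0.1],
  [0, 0, -0.1165, -0.0064, -0.04, 0.001, 0.1],
  [0, 0, -0.144, -0.0097, -0.0472, 0.001, 0.1],
  [0, 0, -0.178, -0.0144, -0.0554, 0.001, 0.1],
  [0, 0, -0.211, -0.02, -0.063, 0.001, 0.1],
])

```text
time: 3.28
tool_pos: [0.4458, 0.2157, 0.0835]
tcp_rot: [179.9, 0.0, 149.4]
contact_force: [2.2, 4.1, 0.3]
width: 0.205
```

Run:
```python
from h import *
c=np.array([.4842,.1915]);s=manip.state();d=s['tool_pos'][:2]-c;r=np.hypot(*d);print(r,np.degrees(np.arctan2(d[1],d[0])))
r=.0454
inc(*[(*(c+r*np.array([np.cos(np.radians(a)),np.sin(np.radians(a))])),.083,a,.1) for a in(153,159,165,171,177,183,189.4,189.4)])
```

```text
0.04538346455898663 147.76889001658094
t 3.3 [0.4458 0.2157 0.0835] [179.9   0.  149.4] F [2.2 4.1 0.3] w 0.205 j [-39.   8.  11. 116.  -2.  56.  32.]
[0.0006, 0.0001, -0.0201, -0.0001, -0.0083, 0.001, 0.1]
[0.0006, 0.0001, -0.0535, -0.0012, -0.0177, 0.001, 0.1]
[0.0006, 0.0001, -0.0868, -0.0033, -0.027, 0.001, 0.1]
[0.0006, 0.0001, -0.1201, -0.0063, -0.036, 0.001, 0.1]
[0.0006, 0.0002, -0.1535, -0.0103, -0.0446, 0.0009, 0.1]
[0.0006, 0.0002, -0.1868, -0.0151, -0.0528, 0.0009, 0.1]
[0.0006, 0.0003, -0.2223, -0.0212, -0.0609, 0.0009, 0.1]
[0.0006, 0.0003, -0.2223, -0.0212, -0.0609, 0.0009, 0.1]
```

>>> jog_arm([
  [0, 0, -0.02, 0, -0.0083, 0.001, 0.1],
  [0, 0, -0.0535, -0.0012, -0.0177, 0.001, 0.1],
  [0, 0, -0.087, -0.0033, -0.027, 0.001, 0.1],
  [0, 0, -0.12, -0.0063, -0.036, 0.001, 0.1],
  [0, 0, -0.1535, -0.0103, -0.0446, 0.001, 0.1],
  [0, 0, -0.187, -0.0151, -0.0528, 0.001, 0.1],
  [0, 0, -0.222, -0.0212, -0.0609, 0.001, 0.1],
  [0, 0, -0.222, -0.0212, -0.0609, 0.001, 0.1],
])

```text
time: 3.95
tool_pos: [0.4398, 0.185, 0.0835]
tcp_rot: [179.8, 0.2, -170.4]
contact_force: [0.4, 3.1, 2.1]
width: 0.204
```

Run:
```python
from h import *
c=np.array([.4842,.1915]);s=manip.state();d=s['tool_pos'][:2]-c;r=np.hypot(*d);print(r,np.degrees(np.arctan2(d[1],d[0])))
r=.0454
inc(*[(*(c+r*np.array([np.cos(np.radians(a)),np.sin(np.radians(a))])),.083,a,.1) for a in(189.4,)])
snap('top','t1',(210,200,290,260),5);snap('side','s1',(320,220,420,320),4)
```

```text
0.04483137972687029 -171.68703147032454
t 4.0 [0.4398 0.185  0.0835] [ 179.8    0.2 -170.4] F [0.4 3.1 2.1] w 0.204 j [-35.   6.   9. 118.  -1.  56.  75.]
[0.0011, 0.001, 0.0008, 0.0012, -0.0017, 0.0009, 0.1]
```

Add to h.py:
```python
def Rl(la,t):   # body leans t deg toward world heading la
    a=np.radians(la);t=np.radians(t);L=np.array([np.cos(a),np.sin(a),0]);Z=np.array([0,0,1.])
    z=-np.cos(t)*Z-np.sin(t)*L; x=-np.cos(t)*L+np.sin(t)*Z; return Ro.from_matrix(np.c_[x,np.cross(z,x),z])
def incR(*w):
    s=manip.state(); R0=Ro.from_euler('xyz',s['tcp_rot'],degrees=True)
    print('t %.1f'%s['time'],s['tool_pos'].round(4),s['tcp_rot'].round(1),'F',s['contact_force'].round(1),'w %.3f'%s['width'],'j',s['joint_positions'].round(0))
    for p,R,o in w:
        print([round(float(v),4) for v in(*(R0.inv()*R).as_rotvec()/np.pi,*R0.inv().apply(np.array(p)-s['tool_pos'])/.5,o)])
def jar(x,y,zb,la,t=20,dz=.070): # TCP pose for a jar whose underside is at zb
    a=np.radians(la);k=(dz-.053)*np.tan(np.radians(t)); return (x+k*np.cos(a),y+k*np.sin(a),zb+dz)
```

```text
(no output)
```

>>> jog_arm([
  [0, 0, 0, 0, 0, 0, 0.5],
  [0, 0, 0, 0, 0, 0, 0.5],
  [0, 0, 0, 0, 0, 0, 0.5],
  [0, 0, 0, 0, 0, -0.08, 0.5],
  [0, 0, 0, 0, 0, -0.16, 0.5],
  [0, 0, 0, 0, 0, -0.24, 0.5],
  [0, 0, 0, 0, 0, -0.26, 0.6],
  [0, 0, 0, 0, 0, -0.26, 0.7],
])

```text
time: 4.72
tool_pos: [0.4416, 0.1854, 0.2171]
tcp_rot: [179.7, 0.5, -170.8]
contact_force: [1.0, -0.2, 0.1]
width: 0.575
```

Run:
```python
from h import *
R=Rl(-90,20)
incR(((.45,.10,.21),R,.8),(jar(.446,.032,.06,-90),R,.8))
```

```text
t 4.7 [0.4416 0.1854 0.2171] [ 179.7    0.5 -170.8] F [ 1.  -0.2  0.1] w 0.575 j [-35.  -2.   9. 110.   0.  72.  73.]
[-0.0924, 0.0827, 0.5454, 0.0107, -0.1714, 0.0132, 0.8]
[-0.0924, 0.0827, 0.5454, 0.0437, -0.3174, 0.1722, 0.8]
```

>>> jog_arm([
  [-0.0924, 0.0827, 0.545, 0.011, -0.171, 0.013, 0.8],
  [-0.0924, 0.0827, 0.545, 0.011, -0.171, 0.013, 0.8],
  [-0.0924, 0.0827, 0.545, 0.011, -0.171, 0.013, 0.8],
  [-0.0924, 0.0827, 0.545, 0.011, -0.171, 0.013, 0.8],
  [-0.0924, 0.0827, 0.545, 0.011, -0.171, 0.013, 0.8],
  [-0.0924, 0.0827, 0.545, 0.011, -0.171, 0.013, 0.8],
  [-0.0924, 0.0827, 0.545, 0.011, -0.171, 0.013, 0.8],
  [-0.0924, 0.0827, 0.545, 0.011, -0.171, 0.013, 0.8],
])

```text
time: 5.38
tool_pos: [0.4488, 0.0996, 0.2079]
tcp_rot: [175.5, -11.7, 133.2]
contact_force: [-0.5, 0.2, 0.1]
width: 0.802
```

Run:
```python
from h import *
R=Rl(-90,20)
incR(((.45,.10,.21),R,.8),(jar(.446,.032,.06,-90),R,.8))
snap('top','t2',(190,190,350,260),5); snap('side','s2',(310,175,450,315),4)
for n,f in(('top','t2'),('side','s2')):
    im=cv2.imread(f'pics/{f}_full.png')
    m,l,b=blobs(im,*RED)
    for i,c,s in b:
        if (n=='top' and 190<c[0]<420 and 110<c[1]<260)or(n=='side' and 210<c[0]<390 and 130<c[1]<300): print(n,c.round(1),s[2:],'z.06',ray(n,c,.06).round(4),'z.072',ray(n,c,.072)[:2].round(4))
```

```text
t 5.4 [0.4488 0.0996 0.2079] [175.5 -11.7 133.2] F [-0.5  0.2  0.1] w 0.802 j [-26.  -2.  19. 111. -12.  74.  39.]
[-0.0417, 0.0349, 0.2324, -0.0002, 0.0026, -0.0041, 0.8]
[-0.0417, 0.0349, 0.2324, -0.1331, -0.1152, 0.123, 0.8]
top [345.  114.8] [ 17  17 234] z.06 [ 0.8405 -0.1182  0.06  ] z.072 [ 0.8357 -0.1176]
top [378.1 211.8] [10  5 35] z.06 [ 0.5127 -0.2227  0.06  ] z.072 [ 0.5112 -0.221 ]
top [394.2 213.8] [11  6 51] z.06 [ 0.5064 -0.2744  0.06  ] z.072 [ 0.5049 -0.2722]
top [250.2 232.6] [ 11  32 186] z.06 [0.4442 0.1888 0.06  ] z.072 [0.4434 0.1864]
top [328.7 233. ] [ 18  17 252] z.06 [ 0.4437 -0.0636  0.06  ] z.072 [ 0.4428 -0.0635]
side [310.6 141.1] [ 5  8 29] z.06 [ 0.4885 -0.3082  0.06  ] z.072 [ 0.4909 -0.2996]
side [313.2 151.6] [ 6 10 37] z.06 [ 0.4931 -0.2607  0.06  ] z.072 [ 0.4955 -0.2525]
side [343.2 194.2] [ 16  16 207] z.06 [ 0.4479 -0.0611  0.06  ] z.072 [ 0.4508 -0.0549]
side [224.7 215. ] [ 18  17 240] z.06 [ 0.8486 -0.1049  0.06  ] z.072 [ 0.8475 -0.0982]
side [327.2 240.9] [10  5 13] z.06 [0.5541 0.0863 0.06  ] z.072 [0.5559 0.0911]
side [367.9 259.1] [ 33  21 257] z.06 [0.4512 0.1838 0.06  ] z.072 [0.454  0.1877]
side [244.8 285. ] [ 9  6 25] z.06 [0.8382 0.1484 0.06  ] z.072 [0.8373 0.1526]
```

View pics/s2.png

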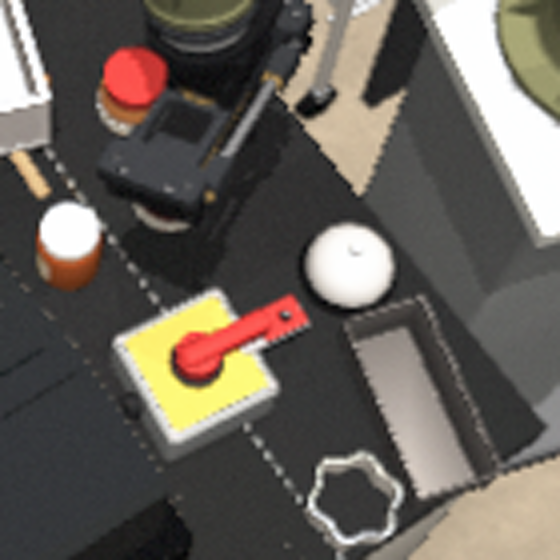

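>>> jog_arm([
  [-0.042, 0.035, 0.232, 0, 0.002, -0.004, 0.8],
  [-0.042, 0.035, 0.232, 0, 0.002, -0.004, 0.8],
  [-0.042, 0.035, 0.232, 0, 0.002, -0.004, 0.8],
  [-0.042, 0.035, 0.232, 0, 0.002, -0.004, 0.8],
  [-0.042, 0.035, 0.232, -0.133, -0.115, 0.123, 0.8],
  [-0.042, 0.035, 0.232, -0.133, -0.115, 0.123, 0.8],
  [-0.042, 0.035, 0.232, -0.133, -0.115, 0.123, 0.8],
  [-0.042, 0.035, 0.232, -0.133, -0.115, 0.123, 0.8],
])

```text
time: 6.15
tool_pos: [0.4426, 0.0209, 0.1251]
tcp_rot: [-179.7, -19.8, 90.0]
contact_force: [-0.1, 0.4, 0.8]
width: 0.8
```

Run:
```python
from h import *
for n,f in(('top','t2'),('side','s2')):
    im=cv2.imread(f'pics/{f}_full.png'); m,l,b=blobs(im,*RED)
    for i,c,s in b:
        if (n=='top' and abs(c[0]-250)<5 or n=='side' and abs(c[0]-368)<5) and s[4]>150:
            P=np.array([ray(n,q,.08)[:2] for q in np.argwhere(l==i)[:,::-1]],np.float32)
            v=cv2.fitLine(P,cv2.DIST_L2,0,.01,.01).ravel(); print(n,'handle',np.degrees(np.arctan2(v[1],v[0])),v[2:],P.min(0),P.max(0))
R=Rl(-90,20)
incR((jar(.446,.032,.03,-90),R,.8),(jar(.446,.032,.0,-90),R,.8))
snap('top','t3',(240,190,380,260),4); snap('side','s3',(310,165,430,285),4)
a=cv2.imread('pics/t3.png');b=cv2.imread('pics/s3.png');c=np.zeros((480,1040,3),np.uint8);c[:280,:560]=a;c[:,560:]=b;cv2.imwrite('pics/m4.png',cv2.resize(c,(780,360)))
```

```text
top handle 11.236467 [0.44291437 0.18485788] [0.39745945 0.1683355 ] [0.49561492 0.20296168]
side handle 9.257914 [0.4557231  0.19016714] [0.3960849  0.17139973] [0.5045078  0.21390419]
t 6.2 [0.4426 0.0209 0.1251] [-179.7  -19.8   90. ] F [-0.1  0.4  0.8] w 0.800 j [-17.   1.  27. 120. -22.  64.  20.]
[-0.0019, 0.001, -0.0001, -0.0077, 0.0072, 0.0505, 0.8]
[-0.0019, 0.001, -0.0001, -0.028, 0.0075, 0.1069, 0.8]
```

View pics/m4.png

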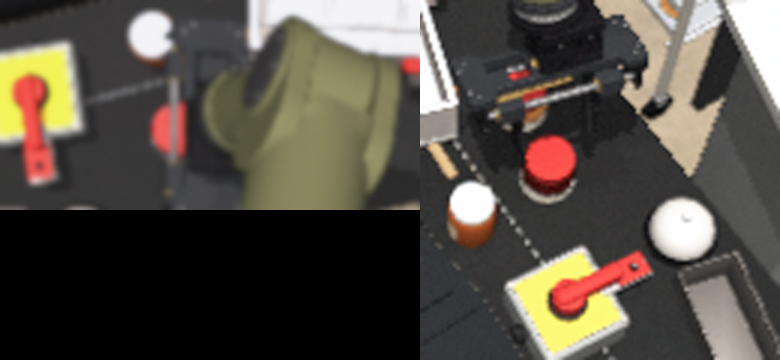

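>>> jog_arm([
  [-0.002, 0.001, 0, -0.0077, 0.0072, 0.05, 0.8],
  [-0.002, 0.001, 0, -0.0077, 0.0072, 0.05, 0.8],
  [-0.002, 0.001, 0, -0.018, 0.0075, 0.08, 0.8],
  [-0.002, 0.001, 0, -0.028, 0.0075, 0.107, 0.8],
  [-0.002, 0.001, 0, -0.028, 0.0075, 0.107, 0.8],
  [-0.002, 0.001, 0, -0.028, 0.0075, 0.107, 0.8],
])

```text
time: 6.75
tool_pos: [0.449, 0.0311, 0.0745]
tcp_rot: [179.7, -20.2, 90.5]
contact_force: [-0.3, 1.5, 0.1]
width: 0.795
```

>>> jog_arm([
  [0, 0, 0, 0, 0, 0, 0.4],
  [0, 0, 0, 0, 0, 0, 0.4],
  [0, 0, 0, 0, 0, 0, 0.4],
  [0, 0, 0, 0, 0, 0, 0.4],
  [0, 0, 0, 0, 0, 0, 0.4],
  [0, 0, 0, 0, 0, 0, 0.4],
])

```text
time: 7.25
tool_pos: [0.4489, 0.0314, 0.0753]
tcp_rot: [179.7, -20.3, 90.5]
contact_force: [-3.0, 0.1, 6.2]
width: 0.617
```

Run:
```python
from h import *
R=Rl(-90,20); p=manip.state()['tool_pos']
incR((p+[0,0,.15],R,.4))
```

```text
t 7.2 [0.4489 0.0314 0.0753] [179.7 -20.3  90.5] F [-3.   0.1  6.2] w 0.617 j [-17.   6.  26. 122. -27.  58.  25.]
[0.0007, -0.0014, 0.0025, 0.1039, 0.0014, -0.2814, 0.4]
```

Run:
```python
from h import *
R=Rl(-90,20); p=manip.state()['tool_pos']
incR((p+[0,-.0055,-.0058],R,.4))
```

```text
t 7.2 [0.4489 0.0314 0.0753] [179.7 -20.3  90.5] F [-3.   0.1  6.2] w 0.617 j [-17.   6.  26. 122. -27.  58.  25.]
[0.0007, -0.0014, 0.0025, -0.0143, -0.0001, 0.0071, 0.4]
```

>>> jog_arm([
  [0, 0, 0, 0, 0, 0, 0.78],
  [0, 0, 0, 0, 0, 0, 0.78],
  [0.0007, -0.0014, 0.0025, -0.0143, 0, 0.0075, 0.78],
  [0.0007, -0.0014, 0.0025, -0.0143, 0, 0.0075, 0.78],
  [0.0007, -0.0014, 0.0025, -0.0143, 0, 0.0075, 0.4],
  [0.0007, -0.0014, 0.0025, -0.0143, 0, 0.0075, 0.4],
  [0.0007, -0.0014, 0.0025, -0.0143, 0, 0.0075, 0.4],
  [0.0007, -0.0014, 0.0025, -0.0143, 0, 0.0075, 0.4],
])

```text
time: 7.92
tool_pos: [0.449, 0.026, 0.0693]
tcp_rot: [180.0, -20.0, 90.0]
contact_force: [0.4, -0.2, -0.3]
width: 0.618
```

>>> jog_arm([
  [0, 0, 0, 0, 0, 0, 0.4],
  [0, 0, 0, 0, 0, 0, 0.4],
  [0, 0, 0, 0, 0, 0, 0.4],
])

```text
time: 8.17
tool_pos: [0.449, 0.026, 0.0692]
tcp_rot: [180.0, -20.0, 90.0]
contact_force: [-0.2, -0.2, -0.6]
width: 0.621
```

Run:
```python
from h import *
p=manip.state()['tool_pos']; R=Rl(-90,20)
ca,sa=np.cos(np.radians(-2.4)),np.sin(np.radians(-2.4)); C=lambda x,y:(.599+ca*x-sa*y,-.1735+sa*x+ca*y)
J=C(-.004,.076);print(J)
incR((p+[0,0,.04],R,.4),(p+[0,0,.16],R,.4))
```

```text
(np.float64(0.5981860583630236), np.float64(-0.09739916229756995))
t 8.2 [0.449  0.026  0.0692] [180. -20.  90.] F [-0.2 -0.2 -0.6] w 0.621 j [-17.   7.  27. 122. -27.  58.  25.]
[0.0, 0.0001, 0.0001, 0.0273, 0.0, -0.0752, 0.4]
[0.0, 0.0001, 0.0001, 0.1094, 0.0001, -0.3007, 0.4]
```

>>> jog_arm([
  [0, 0, 0, 0.0137, 0, -0.0376, 0.4],
  [0, 0, 0, 0.04, 0, -0.11, 0.4],
  [0, 0, 0, 0.07, 0, -0.19, 0.4],
  [0, 0, 0, 0.1, 0, -0.27, 0.4],
  [0, 0, 0, 0.1094, 0, -0.3, 0.4],
  [0, 0, 0, 0.1094, 0, -0.3, 0.4],
])

```text
time: 8.67
tool_pos: [0.4516, 0.0259, 0.234]
tcp_rot: [179.4, -20.0, 90.2]
contact_force: [1.6, -0.6, -1.2]
width: 0.624
```

```bash
cat >> h.py <<'E'
ca,sa=np.cos(np.radians(-2.4)),np.sin(np.radians(-2.4)); C=lambda x,y:(.599+ca*x-sa*y,-.1735+sa*x+ca*y)
E
python3 - <<'E'
from h import *
R=Rl(222.6,20); J=C(-.005,.076)
incR((jar(*J,.14,222.6),R,.4))
E
```

```text
t 8.7 [0.4516 0.0259 0.234 ] [179.4 -20.   90.2] F [ 1.6 -0.6 -1.2] w 0.624 j [-19.  -5.  26. 112. -18.  75.  12.]
[-0.0875, -0.0015, 0.2484, -0.2569, 0.2815, -0.0398, 0.4]
```

>>> jog_arm([
  [-0.0875, -0.0015, 0.2484, -0.257, 0.2815, -0.04, 0.4],
  [-0.0875, -0.0015, 0.2484, -0.257, 0.2815, -0.04, 0.4],
  [-0.0875, -0.0015, 0.2484, -0.257, 0.2815, -0.04, 0.4],
  [-0.0875, -0.0015, 0.2484, -0.257, 0.2815, -0.04, 0.4],
  [-0.0875, -0.0015, 0.2484, -0.257, 0.2815, -0.04, 0.4],
  [-0.0875, -0.0015, 0.2484, -0.257, 0.2815, -0.04, 0.4],
  [-0.0875, -0.0015, 0.2484, -0.257, 0.2815, -0.04, 0.4],
  [-0.0875, -0.0015, 0.2484, -0.257, 0.2815, -0.04, 0.4],
])

```text
time: 9.33
tool_pos: [0.591, -0.101, 0.2074]
tcp_rot: [-179.8, -19.8, 42.5]
contact_force: [0.4, -0.2, -1.9]
width: 0.622
```

>>> jog_arm([
  [0, 0, 0, 0, 0, 0, 0.4],
  [0, 0, 0, 0, 0, 0, 0.4],
])

```text
time: 9.5
tool_pos: [0.59, -0.1005, 0.206]
tcp_rot: [-179.7, -19.7, 42.6]
contact_force: [0.2, 0.8, -2.0]
width: 0.623
```

Run:
```python
from h import *
R=Rl(222.6,20); J=C(-.005,.076)
incR((jar(*J,.105,222.6),R,.4))
t=viewer.capture('top')[:,:,::-1];s=viewer.capture('side')[:,:,::-1]
r=lambda im,a,w,h:cv2.resize(im[a[1]:a[3],a[0]:a[2]],(w,h),interpolation=cv2.INTER_CUBIC)
cv2.imwrite('pics/m5.png',np.hstack([r(t,(300,130,430,260),390,390),r(s,(250,100,380,230),390,390)]))
```

```text
t 9.5 [ 0.59   -0.1005  0.206 ] [-179.7  -19.7   42.6] F [ 0.2  0.8 -2. ] w 0.623 j [-15.   7.  34. 105. -25.  62. -18.]
[-0.0017, 0.0015, -0.0002, -0.0186, 0.0054, 0.0592, 0.4]
```

View pics/m5.png

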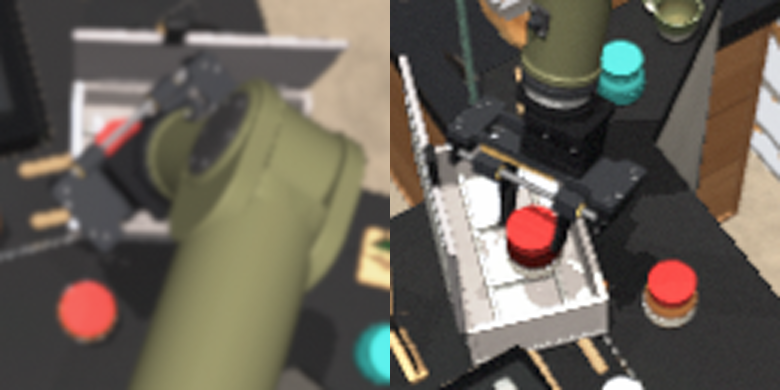

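Run:
```python
from h import *
R=Rl(222.6,20); J=C(-.005,.0765);print(J)
incR(*[(jar(*J,z,222.6),R,.4) for z in (.12,.09,.065,.05)])
```

```text
(np.float64(0.5972078733597894), np.float64(-0.09685772522879132))
t 9.6 [ 0.5907 -0.101   0.2069] [-179.8  -19.8   42.5] F [-0.2  0.1 -0.9] w 0.623 j [-15.   7.  34. 105. -25.  62. -18.]
[-0.0012, 0.0012, -0.0004, -0.0087, 0.0029, 0.0327, 0.4]
[-0.0012, 0.0012, -0.0004, -0.0291, 0.0032, 0.0891, 0.4]
[-0.0012, 0.0012, -0.0004, -0.046, 0.0034, 0.1362, 0.4]
[-0.0012, 0.0012, -0.0004, -0.0561, 0.0035, 0.1644, 0.4]
```

>>> jog_arm([
  [0, 0, 0, -0.0087, 0.003, 0.033, 0.4],
  [0, 0, 0, -0.0087, 0.003, 0.033, 0.4],
  [0, 0, 0, -0.0187, 0.003, 0.06, 0.4],
  [0, 0, 0, -0.029, 0.003, 0.089, 0.4],
  [0, 0, 0, -0.037, 0.003, 0.112, 0.4],
  [0, 0, 0, -0.046, 0.0034, 0.136, 0.4],
  [0, 0, 0, -0.056, 0.0035, 0.1644, 0.4],
  [0, 0, 0, -0.056, 0.0035, 0.1644, 0.4],
])

```text
time: 10.27
tool_pos: [0.5905, -0.1004, 0.1161]
tcp_rot: [-179.5, -19.6, 42.5]
contact_force: [-0.9, -0.3, -2.1]
width: 0.622
```

Run:
```python
from h import *
R=Rl(222.6,20); J=C(-.005,.0765)
incR(*[(jar(*J,z,222.6),R,.4) for z in (.045,.035,.028,.0245)])
t=viewer.capture('top')[:,:,::-1];s=viewer.capture('side')[:,:,::-1]
r=lambda im,a,w,h:cv2.resize(im[a[1]:a[3],a[0]:a[2]],(w,h),interpolation=cv2.INTER_CUBIC)
cv2.imwrite('pics/m6.png',np.hstack([r(t,(315,140,405,230),390,390),r(s,(250,110,340,200),390,390)]))
```

```text
t 10.3 [ 0.5905 -0.1004  0.1161] [-179.5  -19.6   42.5] F [-0.9 -0.3 -2.1] w 0.622 j [-13.  13.  33. 110. -31.  54. -11.]
[-0.0025, 0.0024, -0.0007, 0.0014, 0.0038, 0.0029, 0.4]
[-0.0025, 0.0024, -0.0007, -0.0053, 0.004, 0.0217, 0.4]
[-0.0025, 0.0024, -0.0007, -0.01, 0.0041, 0.0349, 0.4]
[-0.0025, 0.0024, -0.0007, -0.0123, 0.0042, 0.0415, 0.4]
```

View pics/m6.png

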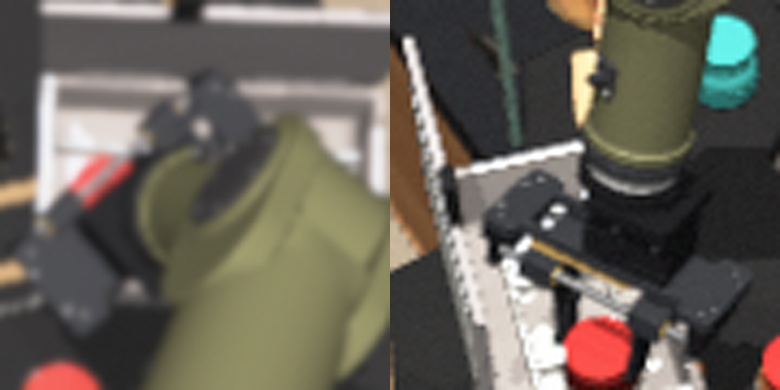

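>>> jog_arm([
  [-0.0025, 0.0024, 0, 0.0014, 0.0038, 0.003, 0.4],
  [-0.0025, 0.0024, 0, -0.002, 0.004, 0.012, 0.4],
  [-0.0025, 0.0024, 0, -0.0053, 0.004, 0.0217, 0.4],
  [-0.0025, 0.0024, 0, -0.008, 0.004, 0.029, 0.4],
  [-0.0025, 0.0024, 0, -0.01, 0.004, 0.035, 0.4],
  [-0.0025, 0.0024, 0, -0.0115, 0.004, 0.039, 0.4],
  [-0.0025, 0.0024, 0, -0.0115, 0.004, 0.039, 0.4],
])

```text
time: 10.95
tool_pos: [0.5943, -0.1015, 0.0983]
tcp_rot: [179.9, -20.1, 42.5]
contact_force: [0.0, 0.3, -2.1]
width: 0.62
```

Run:
```python
from h import *
R=Rl(222.6,20); J=C(-.005,.0765)
incR(*[(jar(*J,z,222.6),R,.4) for z in (.028,.0245)])
```

```text
t 10.9 [ 0.5943 -0.1015  0.0983] [179.9 -20.1  42.5] F [ 0.   0.3 -2.1] w 0.620 j [-12.  15.  33. 111. -33.  51.  -8.]
[0.0009, -0.0007, -0.0006, -0.0019, -0.0029, -0.0, 0.4]
[0.0009, -0.0007, -0.0006, -0.0043, -0.003, 0.0066, 0.4]
```

>>> jog_arm([
  [0, 0, 0, -0.0015, -0.002, 0.004, 0.4],
  [0, 0, 0, -0.003, -0.002, 0.008, 0.4],
  [0, 0, 0, -0.0032, -0.002, 0.0085, 0.4],
  [0, 0, 0, -0.0032, -0.002, 0.0085, 0.4],
])

```text
time: 11.28
tool_pos: [0.594, -0.1009, 0.094]
tcp_rot: [179.8, -20.2, 42.5]
contact_force: [2.4, -0.6, -0.5]
width: 0.619
```

Run:
```python
from h import *
R=Rl(222.6,20); J=C(-.005,.0765)
p=manip.state()['tool_pos']
incR((p,R,.66),(p+[0,0,.04],R,.66),(p+[-.01,0,.12],R,.66))
```

```text
t 11.3 [ 0.594  -0.1009  0.094 ] [179.8 -20.2  42.5] F [ 2.4 -0.6 -0.5] w 0.619 j [-12.  15.  33. 111. -34.  51.  -8.]
[0.0012, -0.0009, -0.0006, 0.0, 0.0, 0.0, 0.66]
[0.0012, -0.0009, -0.0006, 0.0276, 0.0002, -0.0751, 0.66]
[0.0012, -0.0009, -0.0006, 0.0689, -0.0128, -0.2304, 0.66]
```

>>> jog_arm([
  [0, 0, 0, 0, 0, 0.001, 0.67],
  [0, 0, 0, 0, 0, 0.001, 0.67],
  [0, 0, 0, 0, 0, 0.001, 0.67],
  [0, 0, 0, 0.009, 0, -0.025, 0.67],
  [0, 0, 0, 0.0276, 0, -0.075, 0.67],
  [0, 0, 0, 0.045, -0.005, -0.14, 0.67],
  [0, 0, 0, 0.069, -0.013, -0.23, 0.7],
  [0, 0, 0, 0.069, -0.013, -0.23, 0.8],
])

```text
time: 11.95
tool_pos: [0.5872, -0.1026, 0.223]
tcp_rot: [179.3, -20.7, 42.6]
contact_force: [1.4, -1.2, 1.4]
width: 0.719
```

Run:
```python
from h import *
R=Rl(-90,20)
snap('side','s4');snap('top','t4')
for n,f in(('top','t4'),('side','s4')):
    im=cv2.imread(f'pics/{f}_full.png'); m,l,b=blobs(im,*RED)
    for i,c,s in b:
        if (n=='top' and 300<c[0]<370 and 150<c[1]<260)or(n=='side' and 250<c[0]<390 and 130<c[1]<230): print(n,c.round(1),s[2:],'z.06',ray(n,c,.06)[:2].round(4),'z.084',ray(n,c,.084)[:2].round(4))
incR(((.45,-.062,.21),R,.8))
```

```text
top [328.9 233.1] [ 19  19 262] z.06 [ 0.4435 -0.0642] z.084 [ 0.4418 -0.064 ]
side [297.4 194.9] [ 16  16 193] z.06 [ 0.5977 -0.1055] z.084 [ 0.6004 -0.0922]
side [343.4 194.3] [ 16  16 217] z.06 [ 0.4475 -0.0607] z.084 [ 0.4531 -0.0482]
t 12.1 [ 0.5856 -0.1015  0.2181] [179.5 -20.4  42.6] F [ 0.6  0.1 -0.4] w 0.766 j [-16.   5.  35. 105. -24.  62. -19.]
[0.0935, -0.0013, -0.2474, -0.1428, -0.2413, -0.0378, 0.8]
```

>>> jog_arm([
  [0.0935, -0.0013, -0.2474, -0.143, -0.241, -0.038, 0.8],
  [0.0935, -0.0013, -0.2474, -0.143, -0.241, -0.038, 0.8],
  [0.0935, -0.0013, -0.2474, -0.143, -0.241, -0.038, 0.8],
  [0.0935, -0.0013, -0.2474, -0.143, -0.241, -0.038, 0.8],
  [0.0935, -0.0013, -0.2474, -0.143, -0.241, -0.038, 0.8],
  [0.0935, -0.0013, -0.2474, -0.143, -0.241, -0.038, 0.8],
  [0.0935, -0.0013, -0.2474, -0.143, -0.241, -0.038, 0.8],
  [0.0935, -0.0013, -0.2474, -0.143, -0.241, -0.038, 0.8],
])

```text
time: 12.72
tool_pos: [0.45, -0.0619, 0.2089]
tcp_rot: [-179.9, -20.0, 90.1]
contact_force: [0.3, -0.7, 0.1]
width: 0.802
```

Run:
```python
from h import *
R=Rl(-90,20)
incR((jar(.448,-.062,.04,-90),R,.8),(jar(.448,-.062,.0,-90),R,.8))
```

```text
t 12.7 [ 0.45   -0.0619  0.2089] [-179.9  -20.    90.1] F [ 0.3 -0.7  0.1] w 0.802 j [-17.  -1.  36. 111. -19.  77.  25.]
[-0.001, 0.0002, 0.0005, -0.0794, -0.0035, 0.1817, 0.8]
[-0.001, 0.0002, 0.0005, -0.1067, -0.0033, 0.2569, 0.8]
```

>>> jog_arm([
  [0, 0, 0, -0.04, -0.0035, 0.09, 0.8],
  [0, 0, 0, -0.0794, -0.0035, 0.182, 0.8],
  [0, 0, 0, -0.0794, -0.0035, 0.182, 0.8],
  [0, 0, 0, -0.0794, -0.0035, 0.182, 0.8],
  [0, 0, 0, -0.0794, -0.0035, 0.182, 0.8],
])

```text
time: 13.13
tool_pos: [0.4469, -0.068, 0.109]
tcp_rot: [-179.6, -20.0, 89.9]
contact_force: [0.9, -0.2, 0.3]
width: 0.801
```

Run:
```python
from h import *
R=Rl(-90,20)
incR((jar(.448,-.062,.02,-90),R,.8),(jar(.448,-.062,.0,-90),R,.8))
snap('side','s5')
im=cv2.imread('pics/s5_full.png'); m,l,b=blobs(im,*RED)
for i,c,s in b:
    if 300<c[0]<390 and 160<c[1]<230: print(c.round(1),s,ray('side',c,.06)[:2].round(4))
```

```text
t 13.1 [ 0.4469 -0.068   0.109 ] [-179.6  -20.    89.9] F [ 0.9 -0.2  0.3] w 0.801 j [-16.   7.  37. 117. -25.  67.  34.]
[-0.0018, 0.0001, -0.0006, -0.0134, 0.0024, 0.0357, 0.8]
[-0.0018, 0.0001, -0.0006, -0.0271, 0.0026, 0.0732, 0.8]
[343.5 194.2] [336 186  16  17 219] [ 0.4471 -0.0608]
```

>>> jog_arm([
  [-0.0018, 0, 0, -0.0134, 0.0024, 0.036, 0.8],
  [-0.0018, 0, 0, -0.0271, 0.0026, 0.074, 0.8],
  [-0.0018, 0, 0, -0.0271, 0.0026, 0.074, 0.8],
  [-0.0018, 0, 0, -0.0271, 0.0026, 0.074, 0.8],
  [-0.0018, 0, 0, -0.0271, 0.0026, 0.074, 0.4],
  [-0.0018, 0, 0, -0.0271, 0.0026, 0.074, 0.4],
  [-0.0018, 0, 0, -0.0271, 0.0026, 0.074, 0.4],
  [-0.0018, 0, 0, -0.0271, 0.0026, 0.074, 0.4],
])

```text
time: 13.85
tool_pos: [0.4491, -0.0681, 0.072]
tcp_rot: [179.8, -20.0, 90.0]
contact_force: [-4.7, 0.0, 6.9]
width: 0.62
```

>>> jog_arm([
  [0, 0, 0, 0, 0, 0, 0.4],
  [0, 0, 0, 0, 0, 0, 0.4],
  [0, 0, 0, 0, 0, 0, 0.4],
])

```text
time: 14.1
tool_pos: [0.4497, -0.0684, 0.0721]
tcp_rot: [179.8, -20.0, 90.0]
contact_force: [-0.2, -0.6, -1.3]
width: 0.62
```

Run:
```python
from h import *
p=manip.state()['tool_pos']; R=Rl(-90,20)
incR((p+[0,0,.16],R,.4))
```

```text
t 14.1 [ 0.4497 -0.0684  0.0721] [179.8 -20.   90. ] F [-0.2 -0.6 -1.3] w 0.620 j [-15.  11.  37. 119. -28.  63.  38.]
[0.0013, 0.0001, 0.0001, 0.1094, 0.0012, -0.3007, 0.4]
```

>>> jog_arm([
  [0, 0, 0, 0.0137, 0, -0.0376, 0.4],
  [0, 0, 0, 0.04, 0, -0.11, 0.4],
  [0, 0, 0, 0.07, 0, -0.19, 0.4],
  [0, 0, 0, 0.1, 0, -0.27, 0.4],
  [0, 0, 0, 0.1094, 0, -0.3, 0.4],
  [0, 0, 0, 0.1094, 0, -0.3, 0.4],
])

```text
time: 14.6
tool_pos: [0.4519, -0.0691, 0.2366]
tcp_rot: [179.2, -20.0, 90.2]
contact_force: [1.2, -0.8, -3.2]
width: 0.621
```

Run:
```python
from h import *
R=Rl(222.6,20); J=C(-.004,-.002);print(J)
incR((jar(*J,.13,222.6,dz=.0721),R,.4))
```

```text
(np.float64(0.5949197573721461), np.float64(-0.1753307430452809))
t 14.6 [ 0.4519 -0.0691  0.2366] [179.2 -20.   90.2] F [ 1.2 -0.8 -3.2] w 0.621 j [-18.  -2.  37. 109. -18.  79.  24.]
[-0.086, -0.0016, 0.2485, -0.233, 0.2751, -0.0071, 0.4]
```

>>> jog_arm([
  [-0.086, -0.0016, 0.2485, -0.233, 0.275, -0.007, 0.4],
  [-0.086, -0.0016, 0.2485, -0.233, 0.275, -0.007, 0.4],
  [-0.086, -0.0016, 0.2485, -0.233, 0.275, -0.007, 0.4],
  [-0.086, -0.0016, 0.2485, -0.233, 0.275, -0.007, 0.4],
  [-0.086, -0.0016, 0.2485, -0.233, 0.275, -0.007, 0.4],
  [-0.086, -0.0016, 0.2485, -0.233, 0.275, -0.007, 0.4],
  [-0.086, -0.0016, 0.2485, -0.233, 0.275, -0.007, 0.4],
  [-0.086, -0.0016, 0.2485, -0.233, 0.275, -0.007, 0.4],
])

```text
time: 15.27
tool_pos: [0.5883, -0.1793, 0.1995]
tcp_rot: [-179.8, -19.9, 42.4]
contact_force: [-0.4, -0.7, -2.9]
width: 0.616
```

Run:
```python
from h import *
R=Rl(222.6,20); J=C(-.004,-.002)
incR(*[(jar(*J,z,222.6,dz=.0721),R,.4) for z in (.12,.09,.065,.045)])
```

```text
t 15.3 [ 0.5883 -0.1793  0.1995] [-179.8  -19.9   42.4] F [-0.4 -0.7 -2.9] w 0.616 j [-16.  13.  46. 102. -31.  66.  -6.]
[-0.0007, 0.0008, -0.0009, -0.0038, 0.0031, 0.0142, 0.4]
[-0.0007, 0.0008, -0.0009, -0.0242, 0.0033, 0.0707, 0.4]
[-0.0007, 0.0008, -0.0009, -0.0412, 0.0034, 0.1177, 0.4]
[-0.0007, 0.0008, -0.0009, -0.0548, 0.0036, 0.1553, 0.4]
```

>>> jog_arm([
  [0, 0, 0, -0.0038, 0.003, 0.014, 0.4],
  [0, 0, 0, -0.014, 0.003, 0.043, 0.4],
  [0, 0, 0, -0.0242, 0.003, 0.071, 0.4],
  [0, 0, 0, -0.033, 0.003, 0.094, 0.4],
  [0, 0, 0, -0.0412, 0.0034, 0.118, 0.4],
  [0, 0, 0, -0.0548, 0.0036, 0.1553, 0.4],
  [0, 0, 0, -0.0548, 0.0036, 0.1553, 0.4],
  [0, 0, 0, -0.0548, 0.0036, 0.1553, 0.4],
])

```text
time: 15.93
tool_pos: [0.589, -0.18, 0.1156]
tcp_rot: [-179.7, -19.8, 42.4]
contact_force: [-0.1, 0.5, -2.4]
width: 0.615
```

Run:
```python
from h import *
R=Rl(222.6,20); J=C(-.004,-.002)
incR(*[(jar(*J,z,222.6,dz=.0721),R,.4) for z in (.035,.028,.0245)])
```

```text
t 15.9 [ 0.589  -0.18    0.1156] [-179.7  -19.8   42.4] F [-0.1  0.5 -2.4] w 0.615 j [-13.  19.  44. 106. -38.  59.   1.]
[-0.0014, 0.0014, -0.0012, -0.0046, 0.0013, 0.0164, 0.4]
[-0.0014, 0.0014, -0.0012, -0.0094, 0.0014, 0.0296, 0.4]
[-0.0014, 0.0014, -0.0012, -0.0117, 0.0014, 0.0362, 0.4]
```

>>> jog_arm([
  [-0.0014, 0.0014, 0, -0.002, 0.0013, 0.008, 0.4],
  [-0.0014, 0.0014, 0, -0.0046, 0.0013, 0.0164, 0.4],
  [-0.0014, 0.0014, 0, -0.007, 0.0014, 0.023, 0.4],
  [-0.0014, 0.0014, 0, -0.0094, 0.0014, 0.0296, 0.4],
  [-0.0014, 0.0014, 0, -0.0107, 0.0014, 0.034, 0.4],
  [-0.0014, 0.0014, 0, -0.0115, 0.0014, 0.0362, 0.4],
  [-0.0014, 0.0014, 0, -0.0115, 0.0014, 0.0362, 0.4],
])

```text
time: 16.52
tool_pos: [0.5909, -0.1802, 0.0972]
tcp_rot: [180.0, -20.1, 42.4]
contact_force: [5.5, -0.0, -0.3]
width: 0.621
```

Run:
```python
from h import *
R=Rl(222.6,20); J=C(-.004,-.002)
p=manip.state()['tool_pos']
incR((jar(*J,.0245,222.6,dz=.0721),R,.4),(p+[0,0,.04],R,.66),(p+[-.01,0,.12],R,.66))
```

```text
t 16.5 [ 0.5909 -0.1802  0.0972] [180.  -20.1  42.4] F [ 5.5 -0.  -0.3] w 0.621 j [-12.  20.  43. 107. -40.  57.   3.]
[0.0006, -0.0004, -0.0011, -0.0018, -0.0017, 0.0006, 0.4]
[0.0006, -0.0004, -0.0011, 0.0275, 0.0001, -0.0751, 0.66]
[0.0006, -0.0004, -0.0011, 0.0685, -0.0133, -0.2305, 0.66]
```

>>> jog_arm([
  [0, 0, 0, 0, 0, 0.0005, 0.67],
  [0, 0, 0, 0, 0, 0.0005, 0.67],
  [0, 0, 0, 0, 0, 0.0005, 0.67],
  [0, 0, 0, 0.009, 0, -0.025, 0.67],
  [0, 0, 0, 0.0276, 0, -0.075, 0.67],
  [0, 0, 0, 0.045, -0.005, -0.14, 0.67],
  [0, 0, 0, 0.0685, -0.0133, -0.23, 0.67],
  [0, 0, 0, 0.0685, -0.0133, -0.23, 0.6],
])

```text
time: 17.18
tool_pos: [0.5831, -0.1827, 0.2253]
tcp_rot: [179.5, -20.4, 42.5]
contact_force: [0.7, -1.4, 0.8]
width: 0.647
```

Run:
```python
from h import *
inc((.45,-.1,.3,90,.5))
snap('side','s6',(230,100,350,220),5)
im=cv2.imread('pics/s6_full.png'); m,l,b=blobs(im,*RED)
for i,c,s in b:
    if 250<c[0]<390 and 130<c[1]<230: print(c.round(1),s[2:],ray('side',c,.084)[:2].round(4))
```

```text
t 17.2 [ 0.5831 -0.1827  0.2253] [179.5 -20.4  42.5] F [ 0.7 -1.4  0.8] w 0.647 j [-17.  10.  47. 101. -29.  67.  -8.]
[0.0499, -0.1057, -0.2618, -0.0273, -0.3, -0.1725, 0.5]
[313.8 153.9] [ 5  5 19] [ 0.499  -0.2344]
[291.9 176. ] [ 16  15 187] [ 0.5978 -0.1693]
[297.3 194.8] [ 16  16 199] [ 0.6007 -0.0929]
```

View pics/s6.png

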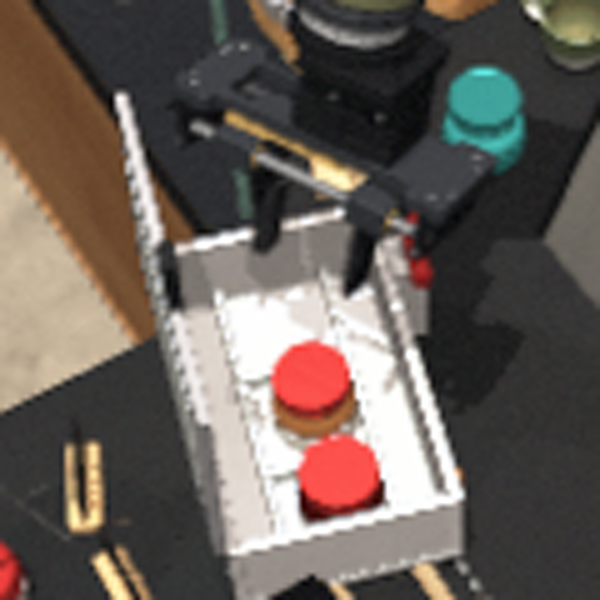

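Run:
```python
from h import *
inc((.583,-.175,.40,0,0),(.74,-.168,.40,0,0))
```

```text
t 17.2 [ 0.5828 -0.1821  0.2236] [179.5 -20.4  42.5] F [ 0.6 -1.5  0.3] w 0.628 j [-17.  11.  47. 101. -29.  67.  -7.]
[-0.0395, -0.109, 0.233, 0.1323, -0.0075, -0.3274, 0.0]
[-0.0395, -0.109, 0.233, 0.3583, 0.1936, -0.2417, 0.0]
```

>>> jog_arm([
  [0, 0, 0, 0.1323, -0.0075, -0.327, 0],
  [0, 0, 0, 0.1323, -0.0075, -0.327, 0],
  [0, 0, 0.05, 0.1323, -0.0075, -0.327, 0],
  [-0.0395, -0.109, 0.233, 0.1323, -0.0075, -0.327, 0],
  [-0.0395, -0.109, 0.233, 0.1323, -0.0075, -0.327, 0],
  [-0.0395, -0.109, 0.233, 0.1323, -0.0075, -0.327, 0],
  [-0.0395, -0.109, 0.233, 0.1323, -0.0075, -0.327, 0],
  [-0.0395, -0.109, 0.233, 0.1323, -0.0075, -0.327, 0],
])

```text
time: 17.9
tool_pos: [0.5825, -0.1746, 0.4003]
tcp_rot: [-179.1, -2.2, 3.9]
contact_force: [0.5, -0.5, 0.0]
width: 0.082
```

Run:
```python
from h import *
inc((.583,-.175,.40,0,0),(.74,-.168,.40,0,0),(.74,-.168,.28,0,0))
```

```text
t 17.9 [ 0.5825 -0.1746  0.4003] [-179.1   -2.2    3.9] F [ 0.5 -0.5  0. ] w 0.082 j [-25.  13.  50.  77. -12.  93. -63.]
[-0.0052, -0.0119, 0.0215, 0.001, 0.0009, 0.0007, 0.0]
[-0.0052, -0.0119, 0.0215, 0.315, 0.0082, 0.0125, 0.0]
[-0.0052, -0.0119, 0.0215, 0.3059, 0.0119, 0.2523, 0.0]
```

>>> jog_arm([
  [-0.005, -0.012, 0.0215, 0.315, 0.008, 0.0125, 0],
  [-0.005, -0.012, 0.0215, 0.315, 0.008, 0.0125, 0],
  [-0.005, -0.012, 0.0215, 0.315, 0.008, 0.0125, 0],
  [-0.005, -0.012, 0.0215, 0.315, 0.008, 0.0125, 0],
  [-0.005, -0.012, 0.0215, 0.315, 0.008, 0.0125, 0],
  [-0.005, -0.012, 0.0215, 0.315, 0.008, 0.0125, 0],
  [-0.005, -0.012, 0.0215, 0.315, 0.008, 0.0125, 0],
])

```text
time: 18.48
tool_pos: [0.7392, -0.1689, 0.3991]
tcp_rot: [180.0, 0.2, -0.1]
contact_force: [-0.6, -0.2, 0.3]
width: 0.008
```

```bash
cat >> h.py <<'E'
def lidp(q,r=.16,push=.0): # TCP with closed fingertips on the lid's outer face
    q=np.radians(q); return (.679-r*np.cos(q)+.008*np.sin(q)+.0095*np.sin(q)-push*np.sin(q),-.168,.097+r*np.sin(q)+.008*np.cos(q)+.022-push*np.cos(q),0,0)
E
python3 - <<'E'
from h import *
inc((.74,-.168,.275,0,0)); print(lidp(90))
E
```

```text
t 18.5 [ 0.7392 -0.1689  0.3991] [ 1.8e+02  2.0e-01 -1.0e-01] F [-0.6 -0.2  0.3] w 0.008 j [-10.  38.  47.  46. -27. 104. -67.]
[0.0, 0.001, -0.0005, 0.0024, -0.0018, 0.2481, 0.0]
(np.float64(0.6965), -0.168, np.float64(0.279), 0, 0)
```

>>> jog_arm([
  [0, 0, 0, 0.002, -0.002, 0.08, 0],
  [0, 0, 0, 0.002, -0.002, 0.16, 0],
  [0, 0, 0, 0.002, -0.002, 0.24, 0],
  [0, 0, 0, 0.002, -0.002, 0.248, 0],
  [0, 0, 0, 0.002, -0.002, 0.248, 0],
  [0, 0, 0, 0.002, -0.002, 0.248, 0],
])

```text
time: 18.98
tool_pos: [0.7398, -0.168, 0.2789]
tcp_rot: [180.0, -0.0, -0.1]
contact_force: [-0.2, -0.6, 0.4]
width: 0.008
```

Run:
```python
from h import *
inc(*[lidp(q) for q in (95,90,85,80,75,70,65,60)])
```

```text
t 19.0 [ 0.7398 -0.168   0.2789] [ 1.8e+02 -0.0e+00 -1.0e-01] F [-0.2 -0.6  0.4] w 0.008 j [-15.  37.  47.  62. -26.  90. -65.]
[0.0001, -0.0003, -0.0005, -0.0589, 0.0, 0.0023, 0.0]
[0.0001, -0.0003, -0.0005, -0.0867, 0.0001, -0.0003, 0.0]
[0.0001, -0.0003, -0.0005, -0.1147, 0.0001, -0.0005, 0.0]
[0.0001, -0.0003, -0.0005, -0.1428, 0.0001, 0.0017, 0.0]
[0.0001, -0.0003, -0.0005, -0.1707, 0.0002, 0.0064, 0.0]
[0.0001, -0.0003, -0.0005, -0.1982, 0.0002, 0.0134, 0.0]
[0.0001, -0.0003, -0.0005, -0.2252, 0.0003, 0.0228, 0.0]
[0.0001, -0.0003, -0.0005, -0.2514, 0.0003, 0.0344, 0.0]
```

>>> jog_arm([
  [0, 0, 0, -0.059, 0, 0.002, 0],
  [0, 0, 0, -0.087, 0, 0, 0],
  [0, 0, 0, -0.115, 0, 0, 0],
  [0, 0, 0, -0.143, 0, 0.0017, 0],
  [0, 0, 0, -0.171, 0, 0.0064, 0],
  [0, 0, 0, -0.198, 0, 0.0134, 0],
  [0, 0, 0, -0.225, 0, 0.0228, 0],
  [0, 0, 0, -0.2514, 0, 0.0344, 0],
])

```text
time: 19.65
tool_pos: [0.6162, -0.1684, 0.2673]
tcp_rot: [-180.0, -0.6, -0.1]
contact_force: [2.0, 2.4, 2.1]
width: 0.005
```

Run:
```python
from h import *
inc(*[lidp(q) for q in (57,51,45,39,33,27,21,15)])
```

```text
t 19.6 [ 0.6162 -0.1684  0.2673] [-1.8e+02 -6.0e-01 -1.0e-01] F [2.  2.4 2.1] w 0.005 j [-26.  21.  51.  85. -17.  81. -64.]
[-0.0001, -0.0035, -0.0005, -0.0195, -0.0008, 0.0192, 0.0]
[-0.0001, -0.0035, -0.0005, -0.049, -0.0008, 0.0372, 0.0]
[-0.0001, -0.0035, -0.0005, -0.0765, -0.0007, 0.0581, 0.0]
[-0.0001, -0.0035, -0.0005, -0.1019, -0.0007, 0.0816, 0.0]
[-0.0001, -0.0035, -0.0005, -0.1249, -0.0006, 0.1074, 0.0]
[-0.0001, -0.0035, -0.0005, -0.1451, -0.0006, 0.1354, 0.0]
[-0.0001, -0.0035, -0.0005, -0.1624, -0.0005, 0.1651, 0.0]
[-0.0001, -0.0035, -0.0005, -0.1766, -0.0005, 0.1963, 0.0]
```

Contact is light and the lid is moving.

>>> jog_arm([
  [0, -0.003, 0, -0.0195, -0.001, 0.019, 0],
  [0, -0.003, 0, -0.049, -0.001, 0.037, 0],
  [0, -0.003, 0, -0.0765, -0.001, 0.058, 0],
  [0, -0.003, 0, -0.102, -0.001, 0.0816, 0],
  [0, -0.003, 0, -0.125, -0.001, 0.1074, 0],
  [0, -0.003, 0, -0.145, -0.001, 0.1354, 0],
  [0, -0.003, 0, -0.1624, -0.001, 0.165, 0],
  [0, -0.003, 0, -0.1766, -0.001, 0.1963, 0],
])

```text
time: 20.32
tool_pos: [0.5314, -0.1693, 0.1726]
tcp_rot: [-179.9, -0.6, -0.2]
contact_force: [1.3, 0.4, 1.0]
width: 0.005
```

Run:
```python
from h import *
inc(*[lidp(q) for q in (12,9,6,3,1,0,-.5)])
```

```text
t 20.3 [ 0.5314 -0.1693  0.1726] [-179.9   -0.6   -0.2] F [1.3 0.4 1. ] w 0.005 j [-31.  13.  53. 104. -11.  68. -65.]
[-0.0004, -0.0035, -0.001, -0.0109, -0.0025, 0.0248, 0.0]
[-0.0004, -0.0035, -0.001, -0.0159, -0.0024, 0.0411, 0.0]
[-0.0004, -0.0035, -0.001, -0.0201, -0.0024, 0.0576, 0.0]
[-0.0004, -0.0035, -0.001, -0.0235, -0.0024, 0.0742, 0.0]
[-0.0004, -0.0035, -0.001, -0.0252, -0.0023, 0.0853, 0.0]
[-0.0004, -0.0035, -0.001, -0.0259, -0.0023, 0.0909, 0.0]
[-0.0004, -0.0035, -0.001, -0.0262, -0.0023, 0.0937, 0.0]
```

>>> jog_arm([
  [0, -0.0035, 0, -0.008, -0.0024, 0.025, 0],
  [0, -0.0035, 0, -0.012, -0.0024, 0.041, 0],
  [0, -0.0035, 0, -0.014, -0.0024, 0.0576, 0],
  [0, -0.0035, 0, -0.016, -0.0024, 0.074, 0],
  [0, -0.0035, 0, -0.017, -0.0023, 0.085, 0],
  [0, -0.0035, 0, -0.018, -0.0023, 0.091, 0],
  [0, -0.0035, 0, -0.018, -0.0023, 0.094, 0],
  [0, -0.0035, 0, -0.018, -0.0023, 0.094, 0],
])

```text
time: 20.98
tool_pos: [0.5237, -0.1684, 0.1273]
tcp_rot: [-179.9, -0.0, -0.2]
contact_force: [-4.3, 1.3, 13.1]
width: 0.005
```

Run:
```python
from h import *
inc((.5225,-.168,.122,0,0))
```

```text
t 21.0 [ 0.5237 -0.1684  0.1273] [-179.9   -0.    -0.2] F [-4.3  1.3 13.1] w 0.005 j [-30.  16.  52. 107. -14.  64. -63.]
[-0.0006, -0.0002, -0.0011, -0.0024, -0.0007, 0.0106, 0.0]
```

Run:
```python
from h import *
s=manip.state()['tool_pos']
inc((s[0],s[1],.2,0,0),(.502,-.2396,.2,84,.5))
```

```text
t 21.0 [ 0.5237 -0.1684  0.1273] [-179.9   -0.    -0.2] F [-4.3  1.3 13.1] w 0.005 j [-30.  16.  52. 107. -14.  64. -63.]
[-0.0006, -0.0002, -0.0011, 0.0001, -0.0003, -0.1454, 0.0]
[-0.0003, -0.0007, -0.4678, -0.0428, 0.1423, -0.1457, 0.5]
```

>>> jog_arm([
  [0, 0, 0, 0, 0, -0.07, 0],
  [0, 0, 0, 0, 0, -0.145, 0.2],
  [0, 0, -0.468, -0.043, 0.142, -0.146, 0.5],
  [0, 0, -0.468, -0.043, 0.142, -0.146, 0.5],
  [0, 0, -0.468, -0.043, 0.142, -0.146, 0.5],
  [0, 0, -0.468, -0.043, 0.142, -0.146, 0.5],
  [0, 0, -0.468, -0.043, 0.142, -0.146, 0.5],
  [0, 0, -0.468, -0.043, 0.142, -0.146, 0.5],
])

```text
time: 21.65
tool_pos: [0.5021, -0.2396, 0.2]
tcp_rot: [-179.9, -0.1, 41.7]
contact_force: [1.4, 1.2, -0.1]
width: 0.437
```

Run:
```python
from h import *
inc((.502,-.2396,.2,84,.5))
```

```text
t 21.6 [ 0.5021 -0.2396  0.2   ] [-1.799e+02 -1.000e-01  4.170e+01] F [ 1.4  1.2 -0.1] w 0.437 j [-21.  11.  50. 102.  -9.  71. -18.]
[-0.0001, -0.0007, -0.2351, -0.0001, -0.0001, 0.0, 0.5]
```

>>> jog_arm([
  [0, 0, -0.235, 0, 0, 0, 0.45],
  [0, 0, -0.235, 0, 0, 0, 0.45],
  [0, 0, -0.235, 0, 0, 0, 0.45],
  [0, 0, -0.235, 0, 0, 0, 0.45],
  [0, 0, -0.235, 0, 0, 0, 0.45],
  [0, 0, -0.235, 0, 0, 0, 0.45],
  [0, 0, -0.235, 0, 0, 0.05, 0.45],
  [0, 0, -0.235, 0, 0, 0.05, 0.45],
])

```text
time: 22.32
tool_pos: [0.5005, -0.2384, 0.1718]
tcp_rot: [-179.7, -0.2, 84.0]
contact_force: [-0.7, 1.6, -0.1]
width: 0.453
```

Run:
```python
from h import *
inc((.502,-.2396,.133,84,.5))
s=viewer.capture('side')[:,:,::-1];t=viewer.capture('top')[:,:,::-1]
r=lambda im,a,w,h:cv2.resize(im[a[1]:a[3],a[0]:a[2]],(w,h),interpolation=cv2.INTER_CUBIC)
cv2.imwrite('pics/m7.png',np.hstack([r(t,(315,130,435,250),390,390),r(s,(250,100,340,190),390,390)]))
```

```text
t 22.3 [ 0.5005 -0.2384  0.1718] [-179.7   -0.2   84. ] F [-0.7  1.6 -0.1] w 0.453 j [-16.  12.  44. 103.  -9.  69.  25.]
[-0.0014, -0.001, -0.0001, -0.0023, 0.0035, 0.0776, 0.5]
```

View pics/m7.png

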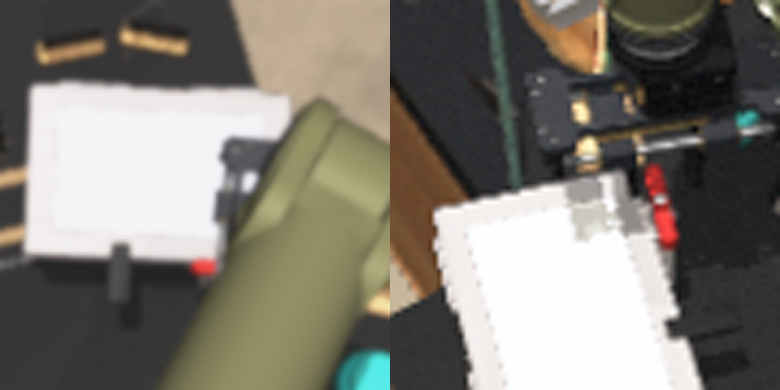

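>>> jog_arm([
  [-0.0014, 0, 0, -0.0023, 0.0035, 0.04, 0.45],
  [-0.0014, 0, 0, -0.0023, 0.0035, 0.076, 0.45],
  [-0.0014, 0, 0, -0.0023, 0.0035, 0.076, 0.45],
  [-0.0014, 0, 0, -0.0023, 0.0035, 0.076, 0.05],
  [-0.0014, 0, 0, -0.0023, 0.0035, 0.076, 0.05],
  [-0.0014, 0, 0, -0.0023, 0.0035, 0.076, 0.05],
  [-0.0014, 0, 0, -0.0023, 0.0035, 0.076, 0.05],
  [-0.0014, 0, 0, -0.0023, 0.0035, 0.076, 0.05],
])

```text
time: 23.08
tool_pos: [0.5027, -0.2406, 0.1372]
tcp_rot: [179.9, -0.1, 83.9]
contact_force: [-7.8, 1.8, 8.5]
width: 0.158
```

>>> jog_arm([
  [0, 0, 0, 0, 0, 0, 0.05],
  [0, 0, 0, 0, 0, 0, 0.05],
  [0, 0, 0, 0, 0, 0, 0.05],
])

```text
time: 23.33
tool_pos: [0.5027, -0.2407, 0.1373]
tcp_rot: [179.9, -0.1, 83.9]
contact_force: [-0.2, 0.6, 0.3]
width: 0.16
```

Run:
```python
from h import *
p=manip.state()['tool_pos']
inc((*p,177.6,.05),(.502,-.2396,.133,177.6,.05))
```

```text
t 23.3 [ 0.5027 -0.2407  0.1373] [ 1.799e+02 -1.000e-01  8.390e+01] F [-0.2  0.6  0.3] w 0.160 j [-15.  14.  44. 105. -11.  64.  26.]
[0.0011, -0.0001, -0.5203, 0.0, 0.0, 0.0, 0.05]
[0.0011, -0.0001, -0.5203, 0.0019, -0.0017, 0.0086, 0.05]
```

>>> jog_arm([
  [0, 0, -0.03, 0, 0, 0, 0.05],
  [0, 0, -0.06, 0, 0, 0, 0.05],
  [0, 0, -0.09, 0, 0, 0, 0.05],
  [0, 0, -0.12, 0, 0, 0, 0.05],
  [0, 0, -0.155, 0, 0, 0, 0.05],
  [0, 0, -0.19, 0, 0, 0, 0.05],
  [0, 0, -0.225, 0, 0, 0, 0.05],
  [0, 0, -0.26, 0, 0, 0, 0.05],
])

```text
time: 24.0
tool_pos: [0.504, -0.2402, 0.1374]
tcp_rot: [179.7, 0.1, 131.1]
contact_force: [3.0, 0.7, -2.6]
width: 0.157
```

Run:
```python
from h import *
inc((.5027,-.2407,.1373,177.6,.05))
```

```text
t 24.0 [ 0.504  -0.2402  0.1374] [1.797e+02 1.000e-01 1.311e+02] F [ 3.   0.7 -2.6] w 0.157 j [-10.  13.  37. 105.  -9.  64.  72.]
[0.0013, 0.0011, -0.2585, 0.001, -0.0026, 0.0001, 0.05]
```

>>> jog_arm([
  [0, 0, -0.035, 0, 0, 0, 0.05],
  [0, 0, -0.07, 0, -0.001, 0, 0.05],
  [0, 0, -0.105, 0, -0.001, 0, 0.05],
  [0, 0, -0.14, 0, -0.001, 0, 0.05],
  [0, 0, -0.175, 0, -0.001, 0, 0.05],
  [0, 0, -0.21, 0, -0.002, 0, 0.05],
  [0, 0, -0.2585, 0, -0.002, 0, 0.05],
  [0, 0, -0.2585, 0, -0.002, 0, 0.05],
])

```text
time: 24.67
tool_pos: [0.5046, -0.239, 0.1373]
tcp_rot: [179.7, 0.4, 178.0]
contact_force: [2.0, 2.9, -1.9]
width: 0.16
```

Run:
```python
from h import *
inc((.5027,-.2407,.1373,177.6,.05),(.5027,-.2407,.24,177.6,.4))
```

```text
t 24.7 [ 0.5046 -0.239   0.1373] [179.7   0.4 178. ] F [ 2.   2.9 -1.9] w 0.160 j [ -5.  13.  31. 105.  -8.  64. 117.]
[0.0014, 0.002, 0.0022, 0.0036, -0.0035, 0.0, 0.05]
[0.0014, 0.002, 0.0022, 0.0023, -0.0026, -0.2054, 0.4]
```

>>> jog_arm([
  [0, 0, 0, 0, 0, 0, 0.4],
  [0, 0, 0, 0, 0, 0, 0.4],
  [0, 0, 0, 0, 0, 0, 0.4],
  [0, 0, 0, 0, 0, -0.07, 0.4],
  [0, 0, 0, 0, 0, -0.14, 0.4],
  [0, 0, 0, 0, 0, -0.2, 0.4],
  [0, 0, 0, 0, 0, -0.2, 0.4],
])

```text
time: 25.25
tool_pos: [0.5067, -0.2417, 0.2442]
tcp_rot: [179.9, 1.0, 177.9]
contact_force: [0.6, -0.8, 0.4]
width: 0.395
```

Run:
```python
from h import *
print(manip.state()['tool_pos'])
for n,u in(('top',(448,196)),('top',(534,160)),('side',(276,142)),('side',(264,16))):
    print(n,u,[ray(n,u,z).round(3).tolist() for z in(0,.2,.4)])
im=cv2.imread('pics/t0_full.png');im2=cv2.imread('pics/s0_full.png')
r=lambda im,a,w,h:cv2.resize(im[a[1]:a[3],a[0]:a[2]],(w,h),interpolation=cv2.INTER_CUBIC)
cv2.imwrite('pics/m8.png',np.hstack([r(im,(400,150,560,310),400,400),r(im2,(220,0,380,160),400,400)]))
```

```text
[ 0.50671529 -0.2416705   0.24416501]
top (448, 196) [[0.575, -0.469, 0.0], [0.541, -0.403, 0.2], [0.507, -0.337, 0.4]]
top (534, 160) [[0.7, -0.767, 0.0], [0.647, -0.654, 0.2], [0.593, -0.541, 0.4]]
side (276, 142) [[0.604, -0.387, -0.0], [0.625, -0.238, 0.2], [0.646, -0.089, 0.4]]
side (264, 16) [[0.472, -1.105, 0.0], [0.513, -0.844, 0.2], [0.555, -0.584, 0.4]]
```

View pics/m8.png

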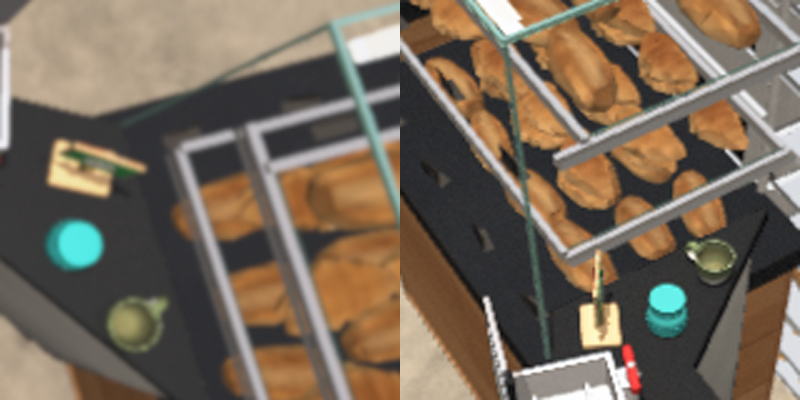

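Run:
```python
from h import *
def tri(a,b):
    best=min(((np.linalg.norm(ray('top',a,z)-ray('side',b,z)),z) for z in np.arange(0,.6,.01))); z=best[1]
    print(best,ray('top',a,z).round(3),ray('side',b,z).round(3))
tri((472,210),(288,102))
tri((534,160),(263,16))
tri((448,199),(279,142))
inc((.5015,-.4085,.24,70,.4))
```

```text
(np.float64(0.00726798765946117), np.float64(0.05)) [ 0.521 -0.527  0.05 ] [ 0.515 -0.522  0.05 ]
(np.float64(0.006694151694088006), np.float64(0.46)) [ 0.577 -0.507  0.46 ] [ 0.57  -0.506  0.46 ]
(np.float64(0.08908712947489511), np.float64(0.0)) [ 0.565 -0.468  0.   ] [ 0.593 -0.384  0.   ]
t 25.2 [ 0.5067 -0.2417  0.2442] [179.9   1.  177.9] F [ 0.6 -0.8  0.4] w 0.395 j [ -6.   7.  32.  98.  -4.  75. 115.]
[0.0054, 0.0033, 0.5994, -0.0017, -0.3338, 0.0079, 0.4]
```

>>> jog_arm([
  [0.0054, 0.0033, 0.6, -0.002, -0.1, 0.008, 0.4],
  [0.0054, 0.0033, 0.6, -0.002, -0.1, 0.008, 0.4],
  [0.0054, 0.0033, 0.6, -0.002, -0.1, 0.008, 0.4],
  [0.0054, 0.0033, 0.6, -0.002, -0.1, 0.008, 0.4],
  [0.0054, 0.0033, 0.6, -0.002, -0.1, 0.008, 0.4],
  [0.0054, 0.0033, 0.6, -0.002, -0.1, 0.008, 0.4],
  [0.0054, 0.0033, 0.6, -0.002, -0.1, 0.008, 0.4],
  [0.0054, 0.0033, 0.6, -0.002, -0.1, 0.008, 0.4],
])

```text
time: 25.92
tool_pos: [0.5057, -0.2921, 0.24]
tcp_rot: [179.8, 0.1, 120.3]
contact_force: [0.3, -0.3, -0.4]
width: 0.401
```

Run:
```python
from h import *
inc((.5015,-.4085,.24,70,.4))
```

```text
t 25.9 [ 0.5057 -0.2921  0.24  ] [1.798e+02 1.000e-01 1.203e+02] F [ 0.3 -0.3 -0.4] w 0.401 j [-7. 12. 40. 95. -8. 76. 64.]
[0.0013, 0.0001, 0.2792, -0.1968, -0.1245, -0.0, 0.4]
```

>>> jog_arm([
  [0.001, 0, 0.28, -0.197, -0.1245, 0, 0.4],
  [0.001, 0, 0.28, -0.197, -0.1245, 0, 0.4],
  [0.001, 0, 0.28, -0.197, -0.1245, 0, 0.4],
  [0.001, 0, 0.28, -0.197, -0.1245, 0, 0.4],
  [0.001, 0, 0.28, -0.197, -0.1245, 0, 0.4],
  [0.001, 0, 0.28, -0.197, -0.1245, 0, 0.4],
  [0.001, 0, 0.28, -0.197, -0.1245, 0, 0.4],
  [0.001, 0, 0.28, -0.197, -0.1245, 0, 0.4],
])

```text
time: 26.58
tool_pos: [0.5013, -0.4089, 0.2397]
tcp_rot: [180.0, 0.1, 69.6]
contact_force: [-0.4, 0.2, 0.7]
width: 0.406
```

Run:
```python
from h import *
inc((.5015,-.4085,.18,70,.4),(.5015,-.4085,.136,70,.4))
s=viewer.capture('side')[:,:,::-1];t=viewer.capture('top')[:,:,::-1]
cv2.imwrite('pics/t7.png',t)
r=lambda im,a,w,h:cv2.resize(im[a[1]:a[3],a[0]:a[2]],(w,h),interpolation=cv2.INTER_CUBIC)
cv2.imwrite('pics/m9.png',np.hstack([r(t,(310,130,470,290),390,390),r(s,(250,80,350,180),390,390)]))
m,l,b=blobs(t,*RED)
for i,c,q in b:
    if 370<c[0]<410 and 180<c[1]<240: print(c,q)
```

```text
t 26.6 [ 0.5013 -0.4089  0.2397] [1.80e+02 1.00e-01 6.96e+01] F [-0.4  0.2  0.7] w 0.406 j [ -1.  24.  51.  86. -18.  79.  30.]
[0.0001, 0.0003, -0.0022, 0.001, 0.0, 0.1193, 0.4]
[0.0001, 0.0003, -0.0022, 0.0011, 0.0, 0.2073, 0.4]
[386.05555556 205.83333333] [385 203   3   7  18]
[386.25 220.4 ] [383 215   7  11  60]
```

View pics/m9.png

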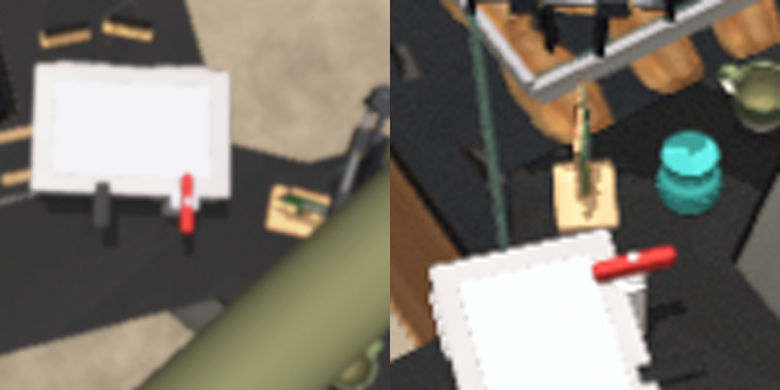

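>>> jog_arm([
  [0, 0, 0, 0.001, 0, 0.07, 0.4],
  [0, 0, 0, 0.001, 0, 0.12, 0.4],
  [0, 0, 0, 0.001, 0, 0.16, 0.4],
  [0, 0, 0, 0.001, 0, 0.207, 0.4],
  [0, 0, 0, 0.001, 0, 0.207, 0.4],
  [0, 0, 0, 0.001, 0, 0.207, 0.4],
])

```text
time: 27.18
tool_pos: [0.501, -0.4077, 0.1356]
tcp_rot: [-179.9, 0.0, 70.1]
contact_force: [0.4, -0.1, 0.4]
width: 0.404
```

>>> jog_arm([
  [0, 0, 0, 0, 0, 0, 0],
  [0, 0, 0, 0, 0, 0, 0],
  [0, 0, 0, 0, 0, 0, 0],
  [0, 0, 0, 0, 0, 0, 0],
  [0, 0, 0, 0, 0, 0, 0],
  [0, 0, 0, 0, 0, 0, 0],
  [0, 0, 0, 0, 0, 0, 0],
  [0, 0, 0, 0, 0, 0, 0],
])

```text
time: 27.85
tool_pos: [0.5023, -0.4082, 0.1364]
tcp_rot: [179.9, 0.1, 70.1]
contact_force: [3.4, -1.7, 1.2]
width: 0.063
```

Run:
```python
from h import *
inc((.5013,-.409,.136,-30,0))
```

```text
t 27.9 [ 0.5023 -0.4082  0.1364] [1.799e+02 1.000e-01 7.010e+01] F [ 3.4 -1.7  1.2] w 0.063 j [  0.  28.  48.  93. -22.  69.  33.]
[0.0005, -0.0001, 0.5563, -0.0021, -0.0013, 0.0007, 0.0]
```

>>> jog_arm([
  [0, 0, 0, 0, 0, 0, 0],
  [0, 0, 0, 0, 0, 0, 0],
  [0, 0, 0, 0, 0, 0, 0],
])

```text
time: 28.1
tool_pos: [0.5023, -0.4083, 0.1364]
tcp_rot: [179.9, 0.1, 70.1]
contact_force: [2.6, -1.5, 0.6]
width: 0.063
```

Run:
```python
from h import *
s=viewer.capture('side')[:,:,::-1]
r=lambda im,a,w,h:cv2.resize(im[a[1]:a[3],a[0]:a[2]],(w,h),interpolation=cv2.INTER_CUBIC)
cv2.imwrite('pics/m10.png',r(s,(270,70,350,150),480,480))
```

```text
(no output)
```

View pics/m10.png

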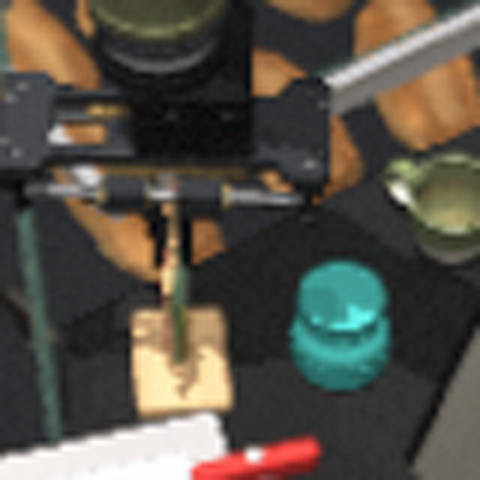

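>>> jog_arm([
  [0, 0, 0.03, 0, 0, 0, 0],
  [0, 0, 0.06, 0, 0, 0, 0],
  [0, 0, 0.09, 0, 0, 0, 0],
  [0, 0, 0.125, 0, 0, 0, 0],
  [0, 0, 0.16, 0, 0, 0, 0],
  [0, 0, 0.195, 0, 0, 0, 0],
  [0, 0, 0.23, 0, 0, 0, 0],
  [0, 0, 0.265, 0, 0, 0, 0],
])

```text
time: 28.82
tool_pos: [0.503, -0.4089, 0.1364]
tcp_rot: [179.8, -0.1, 22.1]
contact_force: [4.0, -4.2, -2.6]
width: 0.065
```

Run:
```python
from h import *
inc((.5023,-.4082,.1364,-30,0))
```

```text
t 28.8 [ 0.503  -0.4089  0.1364] [ 1.798e+02 -1.000e-01  2.210e+01] F [ 4.  -4.2 -2.6] w 0.065 j [ -6.  32.  58.  93. -29.  71. -10.]
[0.001, -0.0008, 0.2896, -0.0008, -0.0019, 0.0, 0.0]
```

>>> jog_arm([
  [0, 0, 0.035, 0, -0.001, 0, 0],
  [0, 0, 0.07, 0, -0.001, 0, 0],
  [0, 0, 0.105, 0, -0.001, 0, 0],
  [0, 0, 0.14, 0, -0.001, 0, 0],
  [0, 0, 0.18, -0.001, -0.001, 0, 0],
  [0, 0, 0.215, -0.001, -0.001, 0, 0],
  [0, 0, 0.25, -0.001, -0.001, 0, 0],
  [0, 0, 0.29, -0.001, -0.001, 0, 0],
])

```text
time: 29.48
tool_pos: [0.5029, -0.41, 0.1364]
tcp_rot: [179.8, -0.4, -30.4]
contact_force: [4.9, -5.4, -4.1]
width: 0.064
```

Run:
```python
from h import *
inc((.5025,-.4085,.20,-30,0.3),(.5025,-.4085,.2,150,.3))
```

```text
t 29.5 [ 0.5029 -0.41    0.1364] [179.8  -0.4 -30.4] F [ 4.9 -5.4 -4.1] w 0.064 j [-11.  38.  67.  93. -36.  74. -57.]
[0.0012, -0.002, -0.002, -0.0013, -0.0018, -0.1272, 0.3]
[-0.0032, -0.002, 0.998, -0.0013, -0.0018, -0.1272, 0.3]
```

>>> jog_arm([
  [0, 0, 0, 0, 0, 0, 0.4],
  [0, 0, 0, 0, 0, 0, 0.4],
  [0, 0, 0, 0, 0, 0, 0.4],
  [0, 0, 0, 0, 0, -0.06, 0.4],
  [0, 0, 0, 0, 0, -0.12, 0.4],
  [0, 0, -0.04, 0, 0, -0.12, 0.4],
  [0, 0, -0.08, 0, 0, -0.12, 0.4],
  [0, 0, -0.12, 0, 0, -0.12, 0.4],
])

```text
time: 30.15
tool_pos: [0.5023, -0.4094, 0.197]
tcp_rot: [179.7, -0.3, -8.4]
contact_force: [0.5, 0.3, -0.8]
width: 0.398
```

>>> jog_arm([
  [0, 0, -0.32, 0, 0, 0, 0.4],
  [0, 0, -0.32, 0, 0, 0, 0.4],
  [0, 0, -0.32, 0, 0, 0, 0.4],
  [0, 0, -0.32, 0, 0, 0, 0.4],
  [0, 0, -0.32, 0, 0, 0, 0.4],
  [0, 0, -0.32, 0, 0, 0, 0.4],
  [0, 0, -0.32, 0, 0, 0, 0.4],
  [0, 0, -0.32, 0, 0, 0, 0.4],
])

```text
time: 30.82
tool_pos: [0.5017, -0.409, 0.1969]
tcp_rot: [179.7, 0.1, 48.9]
contact_force: [-0.1, -0.1, -0.1]
width: 0.4
```

>>> jog_arm([
  [0, 0, -0.32, 0, 0, 0, 0.4],
  [0, 0, -0.32, 0, 0, 0, 0.4],
  [0, 0, -0.32, 0, 0, 0, 0.4],
  [0, 0, -0.32, 0, 0, 0, 0.4],
  [0, 0, -0.32, 0, 0, 0, 0.4],
  [0, 0, -0.32, 0, 0, 0, 0.4],
  [0, 0, -0.32, 0, 0, 0, 0.4],
  [0, 0, -0.32, 0, 0, 0, 0.4],
])

```text
time: 31.48
tool_pos: [0.501, -0.4087, 0.1967]
tcp_rot: [180.0, 0.2, 106.2]
contact_force: [-0.0, -0.3, 0.2]
width: 0.402
```

Run:
```python
from h import *
inc((.5025,-.4085,.195,149.6,0.4),(.5025,-.4085,.136,149.6,.4))
snap('side','s8',(270,70,350,150),5)
```

```text
t 31.5 [ 0.501  -0.4087  0.1967] [180.    0.2 106.2] F [-0.  -0.3  0.2] w 0.402 j [  6.  23.  40.  89. -15.  74.  64.]
[-0.0002, 0.0013, -0.2414, -0.0005, 0.003, 0.0035, 0.4]
[-0.0002, 0.0013, -0.2414, -0.0, 0.0029, 0.1215, 0.4]
```

>>> jog_arm([
  [0, 0, -0.241, 0, 0.003, 0.003, 0.4],
  [0, 0, -0.241, 0, 0.003, 0.003, 0.4],
  [0, 0, -0.241, 0, 0.003, 0.003, 0.4],
  [0, 0, -0.241, 0, 0.003, 0.003, 0.4],
  [0, 0, -0.241, 0, 0.003, 0.003, 0.4],
  [0, 0, -0.241, 0, 0.003, 0.003, 0.4],
  [0, 0, -0.241, 0, 0.003, 0.003, 0.4],
])

```text
time: 32.12
tool_pos: [0.5018, -0.4082, 0.1953]
tcp_rot: [-179.9, 0.2, 150.0]
contact_force: [-1.0, 0.5, 0.2]
width: 0.399
```

Run:
```python
from h import *
inc((.5025,-.4085,.136,149.6,.4))
```

```text
t 32.1 [ 0.5018 -0.4082  0.1953] [-179.9    0.2  150. ] F [-1.   0.5  0.2] w 0.399 j [ 11.  21.  33.  89. -12.  73. 105.]
[-0.0006, 0.0009, 0.002, -0.0012, 0.0003, 0.1186, 0.4]
```

>>> jog_arm([
  [0, 0, 0.002, -0.001, 0, 0.05, 0.4],
  [0, 0, 0.002, -0.001, 0, 0.09, 0.4],
  [0, 0, 0.002, -0.001, 0, 0.118, 0.4],
  [0, 0, 0.002, -0.001, 0, 0.118, 0.4],
  [0, 0, 0.002, -0.001, 0, 0.118, 0.2],
  [0, 0, 0.002, -0.001, 0, 0.118, 0],
  [0, 0, 0.002, -0.001, 0, 0.118, 0],
  [0, 0, 0.002, -0.001, 0, 0.118, 0],
])

```text
time: 32.78
tool_pos: [0.5029, -0.4091, 0.1377]
tcp_rot: [-179.9, 0.3, 149.6]
contact_force: [1.3, 0.5, -0.7]
width: 0.181
```

>>> jog_arm([
  [0, 0, 0, 0, 0, 0, 0],
  [0, 0, 0, 0, 0, 0, 0],
  [0, 0, 0, 0, 0, 0, 0],
  [0, 0, 0, 0, 0, 0, 0],
  [0, 0, 0, 0, 0, 0, 0],
  [0, 0, 0, 0, 0, 0, 0],
])

```text
time: 33.28
tool_pos: [0.5029, -0.4101, 0.1385]
tcp_rot: [-179.8, 0.4, 149.6]
contact_force: [-0.7, -2.0, 5.2]
width: 0.066
```

Run:
```python
from h import *
p=manip.state()['tool_pos']
inc((*p,77.5,0))
```

```text
t 33.3 [ 0.5029 -0.4101  0.1385] [-179.8    0.4  149.6] F [-0.7 -2.   5.2] w 0.066 j [ 12.  24.  32.  92. -13.  67. 106.]
[0.0006, 0.0023, 0.4003, 0.0, 0.0, 0.0, 0.0]
```

>>> jog_arm([
  [0, 0, 0.03, 0, 0, 0, 0],
  [0, 0, 0.06, 0, 0, 0, 0],
  [0, 0, 0.09, 0, 0, 0, 0],
  [0, 0, 0.125, 0, 0, 0, 0],
  [0, 0, 0.16, 0, 0, 0, 0],
  [0, 0, 0.195, 0, 0, 0, 0],
  [0, 0, 0.23, 0, 0, 0, 0],
  [0, 0, 0.265, 0, 0, 0, 0],
])

```text
time: 33.95
tool_pos: [0.5021, -0.4107, 0.1386]
tcp_rot: [179.9, 0.4, 101.5]
contact_force: [-2.2, -1.8, 3.9]
width: 0.068
```

Run:
```python
from h import *
inc((.5029,-.4095,.1385,77.5,0))
```

```text
t 34.0 [ 0.5021 -0.4107  0.1386] [179.9   0.4 101.5] F [-2.2 -1.8  3.9] w 0.068 j [  5.  26.  41.  92. -18.  68.  62.]
[0.001, 0.002, 0.1334, 0.002, 0.002, 0.0002, 0.0]
```

>>> jog_arm([
  [0, 0, 0.035, 0, 0, 0, 0],
  [0, 0, 0.07, 0, 0, 0, 0],
  [0, 0, 0.105, 0, 0, 0, 0],
  [0, 0, 0.1335, 0, 0, 0, 0],
  [0, 0, 0.1335, 0, 0, 0, 0],
])

```text
time: 34.37
tool_pos: [0.5017, -0.4107, 0.1386]
tcp_rot: [179.8, 0.3, 77.3]
contact_force: [-1.5, -0.8, 4.4]
width: 0.069
```

>>> jog_arm([
  [0, 0, 0, 0, 0, 0, 0.4],
  [0, 0, 0, 0, 0, 0, 0.4],
  [0, 0, 0, 0, 0, 0, 0.4],
  [0, 0, 0, 0, 0, -0.05, 0.4],
  [0, 0, 0, 0, 0, -0.15, 0.4],
  [0, 0, 0, 0, 0, -0.25, 0.4],
  [0, 0, 0, 0, 0, -0.25, 0.4],
])

```text
time: 34.95
tool_pos: [0.5028, -0.4112, 0.2692]
tcp_rot: [179.4, 0.4, 77.4]
contact_force: [0.3, -0.5, 0.5]
width: 0.392
```

Run:
```python
from h import *
inc((.42,-.1,.3,77.5,.4))
```

```text
t 35.0 [ 0.5028 -0.4112  0.2692] [179.4   0.4  77.4] F [ 0.3 -0.5  0.5] w 0.392 j [  0.  22.  48.  83. -16.  81.  36.]
[0.0032, 0.0024, -0.0005, 0.5708, -0.2965, -0.069, 0.4]
```

>>> jog_arm([
  [0, 0, 0, 0.57, -0.2965, -0.15, 0.4],
  [0, 0, 0, 0.57, -0.2965, -0.15, 0.4],
  [0, 0, 0, 0.57, -0.2965, -0.15, 0.4],
  [0, 0, 0, 0.57, -0.2965, -0.15, 0.4],
  [0, 0, 0, 0.57, -0.2965, -0.15, 0.4],
  [0, 0, 0, 0.57, -0.2965, -0.15, 0.4],
  [0, 0, 0, 0.57, -0.2965, -0.15, 0.4],
  [0, 0, 0, 0.57, -0.2965, -0.15, 0.4],
])

```text
time: 35.62
tool_pos: [0.4185, -0.0973, 0.3414]
tcp_rot: [179.3, 0.3, 77.6]
contact_force: [1.5, 0.5, 0.1]
width: 0.402
```

Run:
```python
from h import *
print(manip.state()['tool_pos'])
snap('top','t9');snap('side','s9')
t=cv2.imread('pics/t9_full.png');s=cv2.imread('pics/s9_full.png')
r=lambda im,a,w,h:cv2.resize(im[a[1]:a[3],a[0]:a[2]],(w,h),interpolation=cv2.INTER_CUBIC)
cv2.imwrite('pics/m11.png',np.vstack([np.hstack([r(t,(410,195,470,255),400,300),r(s,(285,95,335,145),400,300)]),np.hstack([r(t,(190,130,430,260),400,300),r(s,(240,110,400,310),400,300)])]))
```

```text
[ 0.41851943 -0.09727258  0.34138938]
```

View pics/m11.png

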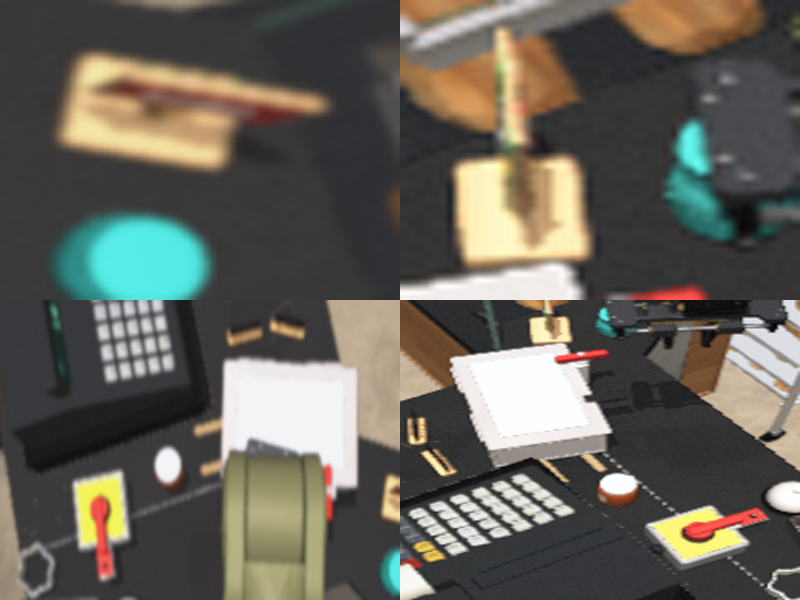

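Run:
```python
from h import *
tt=lambda x,y:(x/6.667+410,y/5+195)
a,b=[ray('top',tt(*p),.132)[:2] for p in((112,68),(326,102))]
d=a-b; print('panel heading',np.degrees(np.arctan2(d[1],d[0])))
a,b=[ray('top',tt(*p),.014)[:2] for p in((58,144),(226,170))]
d=a-b; print('foot heading',np.degrees(np.arctan2(d[1],d[0])))
order.close_job()
```

```text
panel heading 77.90532377985755
foot heading 78.3406461981194
the job is handed in; nothing more can be done
```

The honey warmer is shut down and the job is handed in at about 36 s of the 210 s allowed. No check failed, though I did not see the two padlock holes line up directly.

- **Isolator:** I swung the handle to off before touching the jars. It was at about 189.6° when released and the box's off direction is about 189.4°. The later pictures show the handle over the hasp plate. It hides the hasp hole, so I judged the alignment from these angles.
- **Jars:** Only the two red-lidded jars, one dark and one amber, were there; no gold jar was present. The dark jar is in the +y pocket and the amber one in the middle pocket, both seen upright. While lowering the amber jar there was a brief 5.5 N sideways touch. The turquoise jar and the red tin were left alone.
- **Lid and turnbutton:** The lid is shut: the fingertips stopped on it at 105 mm height, its shut level, pressing with 13 N. The turnbutton was at about 178° when released, against a target of 177.6°, and the picture shows it across the lid.
- **Sign:** The red face now shows to the front. The panel is at about 77.9° and the foot at about 78.3°, though my earlier estimates of the foot averaged about 77.5°, so it is square to within a degree or two.
- **Sample jar:** I never touched it, and it stands upright where it was.

The glass case near the sign left little room, so I turned the panel in two grips. I viewed about 16 pictures, slightly over the budget of 14.

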